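Free the seized bench clamp and clamp the cask chocks

ROBOT

A 6-joint arm with a two-finger parallel gripper is mounted at the origin on the work surface; the furniture and walls round the work are solid. World frame = base frame: x ahead of the robot, y to its left, z up, the work surface at z = 0. Lengths are in m, angles in degrees, forces in N, time in s.
With the tool pointing down it reaches from about 0.375 to 0.9 m from the base axis. Payload 3.1 kg.
Tool frame: the origin (TCP) lies where the fingers leave the gripper's body, on its centre line; the fingertips stand 70 mm ahead of it and the grasp point (between the pads) lies 51 mm ahead of it; y points along the fingers, z is the direction in which the jaws open and shut, and the axes are right-handed (so a half turn about y gives the same grasp; the last joint's range is limited). The gripper opens to 87 mm and grips with 3 to 60 N. Pads are 19 mm wide; open, the fingers measure 117 mm over their backs; the gripper's body (75 mm by 190 mm) begins 51 mm behind the grasp point.
Start: joints at [-75.487, 30.224, 82.088, -0, 67.689, -10.227], TCP at [0.262, -0.568, 0.292] pointing down, gripper open.
Joint ranges: [-176.69, 176.69], [-43.24, 126.21], [12.49, 139.97], [-82, 262], [0, 151.66], [-163.58, 163.58]. Speed limits (degrees/s): [159.86, 159.86, 180, 180, 180, 180].

INTERFACE

Orientations are given as a 3x3 rotation matrix whose columns are the frame's x, y, z axes.
In Python, from rig import bot gives the robot as it stands.
- The arm moves only by the shell command python3 -m pendant 'ROWS'. ROWS is JSON, a list of rows, each a list of 3 entries, a list of its own where there are three numbers: the shift along the tool's x, y, z in cm, then the turn, a rotation vector about the tool's x, y, z in rad, then the closure, from 0 (fully open) to 1 (shut). In form: [[[dx, dy, dz], [ax, ay, az], jaw], ...]. A call has 1 to 20 rows; each row shifts and turns the commanded pose from where the row before left it, along the tool's axes as they then stand; what a row does not reach is not made up. A row lasts 1/12 s, in which the tool goes at most 41.7 mm and 7.16 degrees, less where a joint would pass 70% of its speed; a pose out of reach is approached as far as the arm can. A call with a gripper value outside its range is refused whole. The fingers move at their own pace and stop on an object; the grip force is fixed at half the most. Time passes only in rows, so rows that do not move let the fingers close. It gives the time, the measured TCP pose, the force and the opening at its end, in the units of the state.
- bot.read_state(): the state, without advancing time (a new reading comes with each control period).
- bot.capture(name): name is "side" or "top"; returns a dict with "img" (384x512x3 uint8, red, green, blue), "fx", "fy", "cx", "cy" (pixels), "R" (3x3) and "t" (3): a world point X has camera coordinates R X + t. Camera axes: x right, y down, z forward; pixel columns grow to the right and rows downward; lengths in m; the calibration is good to about 2 mm. A picture is of the moment at which its call begins. There is no depth.
- bot.hand_in(): hands the job in, once; it reports no verdict.
The state is a dict: "time_s": time; "joint_positions": joint angles; "qvel": joint speeds; "tau": joint torques, N m; "position": TCP position; "tcp_rot": TCP orientation; "force": force on the tool from outside, world axes, zero at the start; "moment": the same for the moment, N m; "opening": opening from 0.0 (shut) to 1.0 (fully open).
Only numpy, scipy, OpenCV 4.12 (cv2) and the standard library are available. Lean on these libraries where they do the work, as an engineer would, in place of code of your own. Each camera call takes 0.05 s, during which the arm holds its last target.

TASK

The bench clamp has seized in the damp: break its knob loose with a firm twist anticlockwise and keep turning until the jaw is wide open (the knob at or near its stop). Lay every oak chock right way up on the bed with one long side flush against the fence, let them all go, and only then wind the knob back clockwise until the jaw bears firmly on all of them. Leave the bung where it stands.

Things in the scene. Friction and masses are not known exactly. Their poses are not given: they have to be found in the camera images.
- clamp: Bench clamp, bolted down; its place and yaw differ from start to start. Origin at counter level; the grey bed, top at z = 16 mm, spans x -105 to 105 mm and y -75 to 125 mm in its frame. A straight steel fence runs along x at its -y side, flat inner face at y = -55 mm, looking to +y. Green knob housing 74 x 68 mm, top at z = 40 mm, at x = 0, y = 85 mm.
- knob_grip (a point): Middle of the clamp knob: on its vertical axis, 59 mm above the counter. The knob is black, round and fluted, 54 mm across and 32 mm high, from 43 to 75 mm above the counter. Grip it across its diameter from above and twist; regrasp to turn on.
- knob (a joint): Knob angle, rad, 0 (seized, jaw nearly shut) to 3.8 (stop, jaw wide open), growing anticlockwise from above. Gap from fence to jaw = 20 mm + 11 mm per rad (a chock's 34 mm at 1.27). Stuck at 0: the first 0.3 rad takes about 0.5 N m, so grip hard (30 N or more); past 0.6 rad it turns freely (0.12 N m) and stays where left. About 0.3 N m on the knob clamps the chocks firmly.
- jaw: Low steel jaw bar 200 mm long (clamp's x), 18 mm thick, top 26.5 mm above the counter; it slides along the clamp's y, follows the knob both ways and presses parts against the fence. Origin: mid-length of the face that looks to the fence, at counter level.
- fence_mid (a point): Middle of the fence: top edge of its flat inner face, 26 mm above the counter (10 mm above the bed). The fence is 210 mm long and 20 mm thick.
- chock_0: Oak cask chock, pale wood, about 60 g; 60 mm long (x), 34 mm wide (y), long sides flat and upright; 22 mm high at the ends, sloping up to a crown 26 mm long and 38 mm high in the middle. Origin at the centre of its underside, z up. Grip it across the width at the crown, fingertips over 12 mm above its underside to clear fence and jaw. Two or three are there (None if absent).
- chock_1: Oak cask chock, pale wood, about 60 g; 60 mm long (x), 34 mm wide (y), long sides flat and upright; 22 mm high at the ends, sloping up to a crown 26 mm long and 38 mm high in the middle. Origin at the centre of its underside, z up. Grip it across the width at the crown, fingertips over 12 mm above its underside to clear fence and jaw. Two or three are there (None if absent).
- chock_2: Oak cask chock, pale wood, about 60 g; 60 mm long (x), 34 mm wide (y), long sides flat and upright; 22 mm high at the ends, sloping up to a crown 26 mm long and 38 mm high in the middle. Origin at the centre of its underside, z up. Grip it across the width at the crown, fingertips over 12 mm above its underside to clear fence and jaw. Two or three are there (None if absent).
- bung_0: Turned beech barrel bung standing among the chocks, 50 mm across, 35 mm high, origin at the centre of its underside. Bystander.
Not all that is in view belongs to the job. What is shaped like the chock_2 but green or orange is not meant.

How it is judged:
By the outcome, as a careful person would: the job done as asked, in the order asked, and still so for the second after the job is handed in, with the robot touching nothing.
Of chock_0, chock_1, chock_2 only 2 to 3 are there at a start; the rules pass over those that are not, and their reading is None.
At some moment in a run one of chock_0, chock_1, chock_2 may be knocked a few centimetres aside while the robot is not near it.
It also fails if it takes over 210 s, if anything falls off the work surface, if the arm or the gripper's body presses on something with over 40 N, if the wrist force passes 120 N, or if a joint passes its speed limit or range.

## Working session

There is one attempt and no reset: what is moved stays moved. The work goes in short steps, Python scripts to look and compute and a shell command to move; the robot and the scene stay as the last step left them, time stands still between calls to the robot, and variables do not carry over. Pictures are saved under pics/ and viewed, and the job is handed in when it is done.

```bash
ls; mkdir -p pics; python3 - <<'E'
from rig import bot
import cv2
s=bot.read_state(); print(s)
for n in("top","side"):
    c=bot.capture(n); cv2.imwrite(f"pics/{n}0.png",cv2.resize(c["img"][:,:,::-1],(800,600),interpolation=cv2.INTER_CUBIC))
    print(n,c["fx"],c["fy"],c["cx"],c["cy"],c["R"],c["t"])
E
```

```text
pics
{'time_s': 0.0, 'joint_positions': array([-7.54869835e+01,  3.02785639e+01,  8.21579546e+01,  1.27128366e-04,
        6.76876441e+01, -1.02282229e+01]), 'qvel': array([-0.00274949, -0.02504307,  0.05095901, -0.08199355,  0.03633126,
        0.03236245]), 'tau': array([ 3.70710786e-04, -4.40042388e+01, -1.76593190e+01,  6.32211403e-02,
        5.83368691e-02, -1.79822982e-04]), 'position': array([ 0.26144306, -0.5670397 ,  0.29126707]), 'tcp_rot': array([[-9.08207635e-01, -5.41074012e-04,  4.18519533e-01],
       [-4.18519704e-01,  2.09840998e-03, -9.08205293e-01],
       [-3.86819282e-04, -9.99997652e-01, -2.13224210e-03]]), 'force': array([-0.12351596,  0.47920086,  0.8841903 ]), 'moment': array([ 0.00583848, -0.01783878, -0.06100911]), 'opening': 1.0006473530063142}
top 367.99185158000125 367.99185158000125 251.25221688457972 192.17009380980213 [[ 0.01277324 -0.99969422 -0.02117341]
 [-0.99805966 -0.0114561  -0.06120192]
 [ 0.06094064  0.02191407 -0.9979008 ]] [-0.14765842  0.42823215  0.90686558]
side 361.66160336368387 361.66160336368387 248.53694110100741 185.90500326785886 [[-0.98470219 -0.17423003  0.00234476]
 [-0.06733567  0.36808328 -0.9273514 ]
 [ 0.16070939 -0.91332283 -0.3741843 ]] [0.39034884 0.15050207 0.76652974]
```

View pics/top0.png

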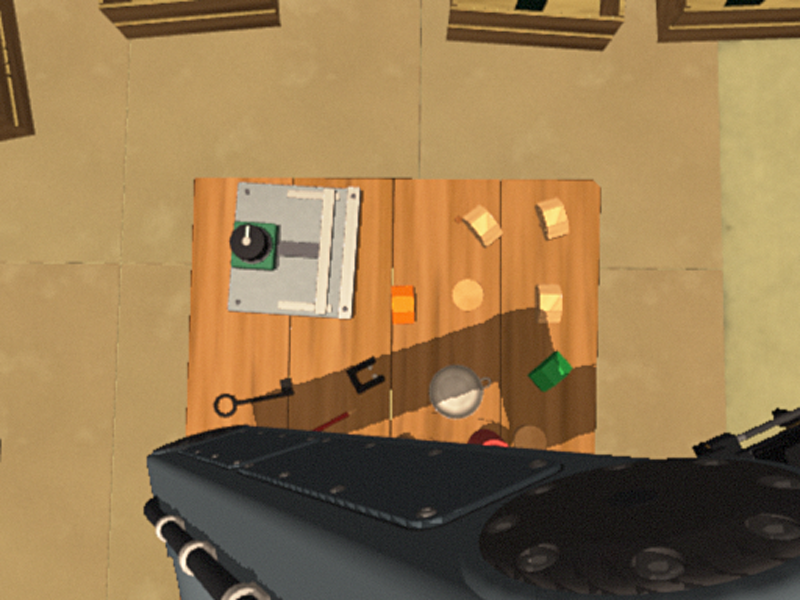

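View pics/side0.png

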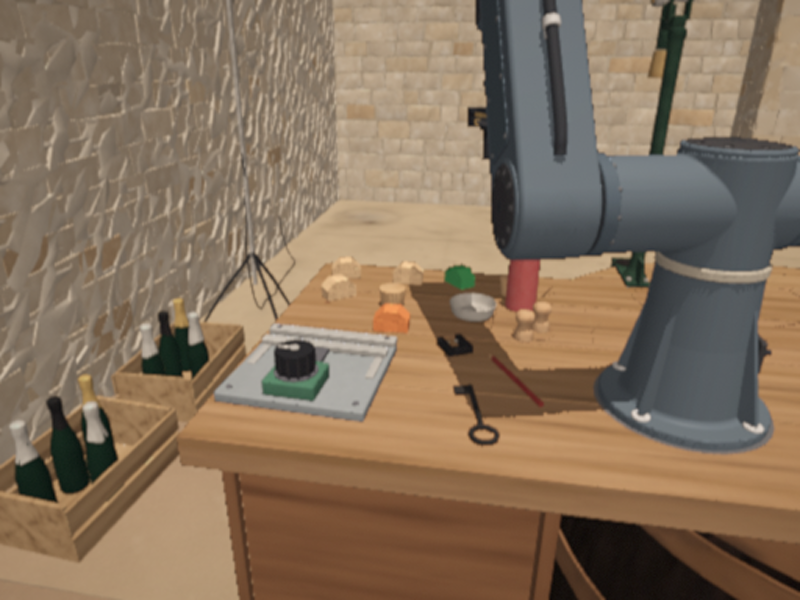

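Candidates (800x600 top view): pale chocks at (482,225), (552,218) and (550,303). Decoys are the orange shape at (403,303), the green shape at (550,370), and the pale round bung at (467,295). I'll check them in a close crop.

```bash
cat > h.py <<'E'
import numpy as np,cv2
from rig import bot
def ray(c,u,v,z):
    d=c["R"].T@np.array([(u-c["cx"])/c["fx"],(v-c["cy"])/c["fy"],1.0]); o=-c["R"].T@c["t"]
    return o+d*(z-o[2])/d[2]
def proj(c,X):
    p=c["R"]@np.asarray(X,float)+c["t"]; return np.array([c["fx"]*p[0]/p[2]+c["cx"],c["fy"]*p[1]/p[2]+c["cy"]])
def crop(c,x0,y0,x1,y1,name):
    im=c["img"][y0:y1,x0:x1,::-1]; f=min(800/(x1-x0),600/(y1-y0)); cv2.imwrite("pics/"+name,cv2.resize(im,None,fx=f,fy=f,interpolation=cv2.INTER_CUBIC)); print(name,"f",f)
E
python3 - <<'E'
from h import *
c=bot.capture("top"); crop(c,275,115,385,255,"c1.png"); crop(c,135,108,245,212,"c2.png")
s=bot.capture("side"); crop(s,195,150,325,225,"c3.png")
E
```

```text
c1.png f 4.285714285714286
c2.png f 5.769230769230769
c3.png f 6.153846153846154
```

View pics/c1.png

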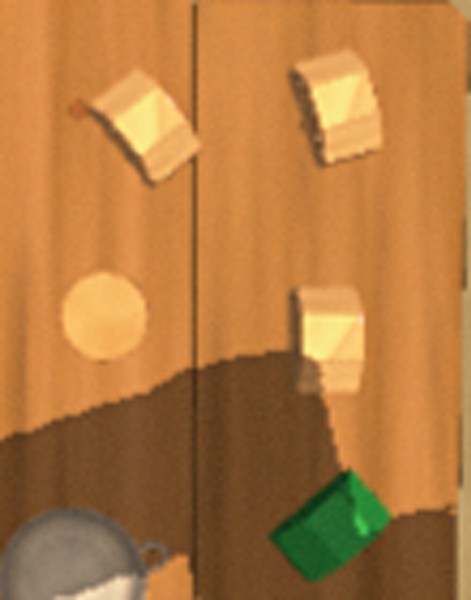

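View pics/c2.png

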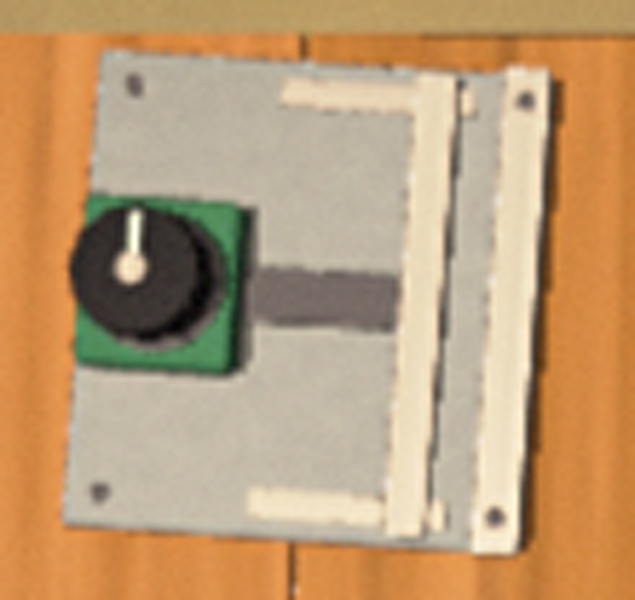

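View pics/c3.png

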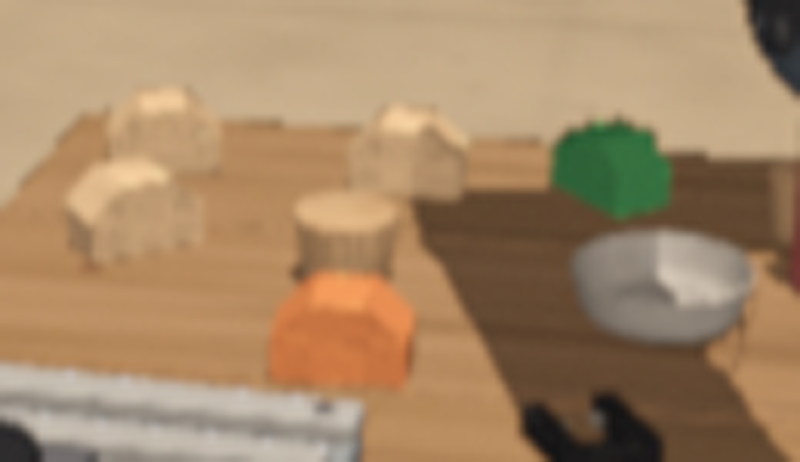

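Close crop: three pale chocks, all standing crown up, at full-res pixels of about A (309,144), B (354,140) and C (352,194). The bung is the round disc at (299.5,189). The clamp knob is near (158,155) and the fence is on the right. Next, measuring.

```bash
cat >> h.py <<'E'
def chockmeas(c,img=None,vmin=0):
    im=c["img"]; hsv=cv2.cvtColor(im,cv2.COLOR_RGB2HSV).astype(int)
    # pale: b/r ratio
    r=im[:,:,0].astype(float)+1; rb=im[:,:,2]/r
    m=((rb>0.47)&(rb<0.8)&(hsv[:,:,0]<25)&(r>110)).astype(np.uint8)
    return m
def full(c):
    m=chockmeas(c); n,l,st,ce=cv2.connectedComponentsWithStats(m)
    out=[]
    for i in range(1,n):
        if 150<st[i,4]<1500:
            cs,_=cv2.findContours((l==i).astype(np.uint8),0,1); r=cv2.minAreaRect(max(cs,key=len)); out.append((ce[i],st[i,4],r))
    return m,out
E
python3 - <<'E'
from h import *
c=bot.capture("top")
m,o=full(c)
for ce,a,r in o: print(ce.round(1),a,np.round(r[0],1),np.round(r[1],1),round(r[2],1))
cv2.imwrite("pics/m1.png",cv2.resize(m[100:300,120:400]*255,None,fx=2.5,fy=2.5,interpolation=0))
# knob
im=c["img"].astype(int); k=((im.max(2)<70)).astype(np.uint8); k[:, :140]=0;k[:,200:]=0;k[:130]=0;k[190:]=0
n,l,st,ce=cv2.connectedComponentsWithStats(k)
for i in range(1,n):
    if st[i,4]>100: print("dark",st[i],ce[i])
g=((im[:,:,1]>im[:,:,0]+25)&(im[:,:,1]>im[:,:,2]+15)).astype(np.uint8);g[200:]=0
n,l,st,ce=cv2.connectedComponentsWithStats(g)
for i in range(1,n):
    if st[i,4]>100: print("green",st[i],ce[i])
E
```

```text
[209.2 143.2] 1000 [188.7 158.3] [79.4 82. ] 2.4
[292.5 251.4] 834 [292.4 250.7] [32.6 34.9] 26.6
[487.2 278.9] 151 [487.8 278.6] [ 5.2 30.5] 65.8
dark [147 143  28  24 419] [160.53699284 155.29355609]
green [148 142  29  31 246] [165.53658537 160.2195122 ]
```

View pics/m1.png

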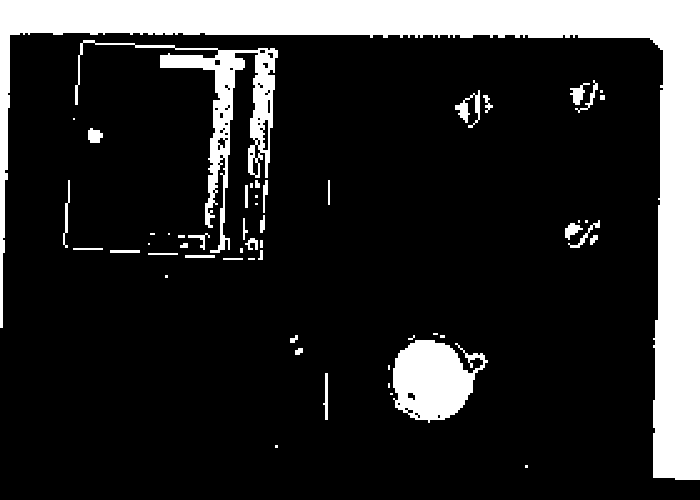

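```bash
python3 - <<'E'
from h import *
c=bot.capture("top"); im=c["img"]
for u,v in [(308,144),(301,138),(313,153),(354,134),(356,148),(352,187),(353,204),(352,196),(330,150),(340,170),(300,189),(365,180),(330,205),(335,220),(320,140)]: print((u,v),im[v,u],(im[v,u]/im[v,u,0]).round(2))
print(im[165,185:226].tolist())
E
```

```text
(308, 144) [250 232 138] [1.   0.93 0.55]
(301, 138) [236 174 100] [1.   0.74 0.42]
(313, 153) [236 170  96] [1.   0.72 0.41]
(354, 134) [250 232 137] [1.   0.93 0.55]
(356, 148) [239 176 101] [1.   0.74 0.42]
(352, 187) [234 167  96] [1.   0.71 0.41]
(353, 204) [245 186 108] [1.   0.76 0.44]
(352, 196) [250 223 131] [1.   0.89 0.52]
(330, 150) [213 138  70] [1.   0.65 0.33]
(340, 170) [205 131  63] [1.   0.64 0.31]
(300, 189) [247 183  96] [1.   0.74 0.39]
(365, 180) [203 133  64] [1.   0.66 0.32]
(330, 205) [112  73  37] [1.   0.65 0.33]
(335, 220) [103  68  30] [1.   0.66 0.29]
(320, 140) [129  84  43] [1.   0.65 0.33]
[[200, 190, 170], [197, 188, 168], [198, 188, 168], [196, 189, 169], [197, 190, 170], [201, 192, 174], [200, 192, 172], [200, 191, 171], [192, 182, 165], [173, 164, 150], [171, 163, 147], [167, 158, 144], [157, 150, 136], [145, 137, 125], [146, 138, 124], [148, 143, 129], [133, 127, 116], [133, 127, 115], [178, 164, 148], [238, 225, 201], [235, 221, 189], [234, 218, 186], [236, 221, 190], [237, 222, 189], [240, 225, 193], [231, 204, 172], [89, 82, 73], [127, 122, 112], [198, 187, 170], [193, 184, 166], [195, 184, 167], [193, 183, 165], [191, 184, 166], [193, 183, 165], [204, 184, 158], [239, 225, 192], [236, 221, 190], [237, 222, 192], [234, 219, 188], [237, 221, 193], [246, 231, 202]]
```

```bash
cat >> h.py <<'E'
def chocks(c,box=None):
    f=c["img"].astype(float); r=f[:,:,0]+1; g=f[:,:,1]/r; b=f[:,:,2]/r
    m=((r>150)&(g>.685)&(b>.355)&(b<.66)&(g<.99)).astype(np.uint8)
    if box: 
        k=np.zeros_like(m); k[box[1]:box[3],box[0]:box[2]]=1; m*=k
    m=cv2.morphologyEx(m,cv2.MORPH_OPEN,np.ones((3,3),np.uint8))
    n,l,st,ce=cv2.connectedComponentsWithStats(m); out=[]
    for i in range(1,n):
        if not 150<st[i,4]<900: continue
        reg=l==i; cr=reg&(g>.82)
        pts=np.argwhere(reg)[:,::-1]
        W=np.array([ray(c,u,v,.028)[:2] for u,v in pts]).astype(np.float32)
        rc=cv2.minAreaRect(W); s=rc[1]; a=rc[2] if s[0]>s[1] else rc[2]+90
        cc=np.argwhere(cr)[:,::-1].mean(0) if cr.sum()>5 else None
        P=ray(c,*cc,.038) if cc is not None else None
        # PCA yaw
        w,V=np.linalg.eigh(np.cov(W.T)); pa=np.degrees(np.arctan2(V[1,1],V[0,1]))%180
        out.append(dict(px=ce[i].round(1),area=int(st[i,4]),crown=None if P is None else P[:2].round(4),ncr=int(cr.sum()),mid=np.round(rc[0],4),size=np.round(s,3),yaw=round(a%180,1),pca=round(pa,1)))
    return m,out
def line(c,z,u0,u1,v0,v1):
    """bright bar edges along rows, subpixel; returns world pts of left and right edges"""
    L=[];Rr=[]
    for v in range(v0,v1):
        row=c["img"][v,u0:u1,2].astype(float)
        on=np.where(row>178)[0]
E
python3 - <<'E'
from h import *
c=bot.capture("top")
m,o=chocks(c)
for x in o: print(x)
cv2.imwrite("pics/m2.png",cv2.resize(m[100:300,120:400]*255,None,fx=2.5,fy=2.5,interpolation=0))
b=(c["img"][:,:,2]>178).astype(np.uint8); b[:115]=0;b[210:]=0;b[:,:190]=0;b[:,240:]=0
cv2.imwrite("pics/m3.png",cv2.resize(b[110:215,185:240]*255,None,fx=5,fy=5,interpolation=0))
E
```

```text
{'px': array([311.3,   3.3]), 'area': 291, 'crown': array([ 0.8971, -0.284 ]), 'ncr': 6, 'mid': array([ 0.906 , -0.2848]), 'size': array([0.021, 0.101]), 'yaw': 90.0, 'pca': np.float64(87.8)}
{'px': array([366.4,   5.3]), 'area': 398, 'crown': array([ 0.8976, -0.4575]), 'ncr': 7, 'mid': array([ 0.9022, -0.4227]), 'size': array([0.029, 0.09 ]), 'yaw': 90.0, 'pca': np.float64(89.3)}
{'px': array([451.6,   2.9]), 'area': 157, 'crown': None, 'ncr': 0, 'mid': array([ 0.9087, -0.6377]), 'size': array([0.016, 0.057]), 'yaw': 90.0, 'pca': np.float64(89.8)}
{'px': array([354.8, 139.1]), 'area': 330, 'crown': array([ 0.5638, -0.3901]), 'ncr': 95, 'mid': array([ 0.5629, -0.3963]), 'size': array([0.06 , 0.036]), 'yaw': 14.6, 'pca': np.float64(14.6)}
{'px': array([309.4, 143.4]), 'area': 334, 'crown': array([ 0.5501, -0.2802]), 'ncr': 102, 'mid': array([ 0.5511, -0.2848]), 'size': array([0.059, 0.038]), 'yaw': 39.1, 'pca': np.float64(37.4)}
{'px': array([299. , 188.1]), 'area': 297, 'crown': None, 'ncr': 0, 'mid': array([ 0.4406, -0.2595]), 'size': array([0.044, 0.044]), 'yaw': 0.6, 'pca': np.float64(135.1)}
{'px': array([352.3, 193. ]), 'area': 315, 'crown': array([ 0.4298, -0.3841]), 'ncr': 106, 'mid': array([ 0.4274, -0.3884]), 'size': array([0.034, 0.059]), 'yaw': 179.8, 'pca': np.float64(10.2)}
```

View pics/m2.png

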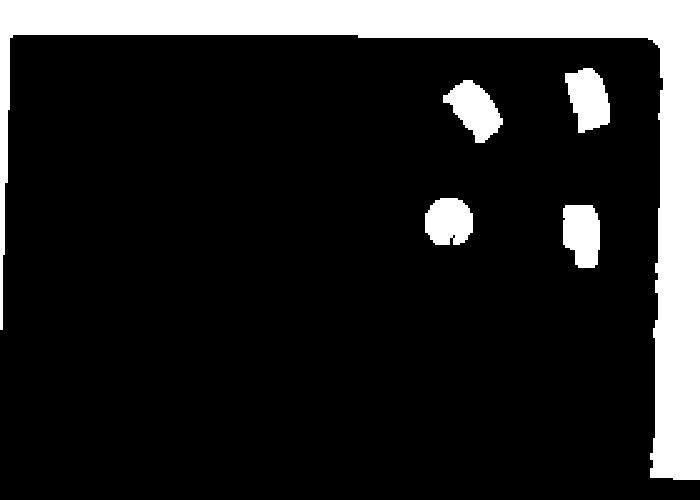

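View pics/m3.png

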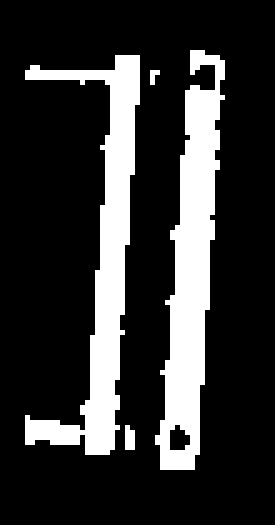

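```bash
python3 - <<'E'
from h import *
c=bot.capture("top")
B=c["img"][:,:,2].astype(float); G=c["img"][:,:,1].astype(float)
def edges(u0f,thr=178):
    pass
L=[];R=[];J=[]
for v in range(128,195):
    row=G[v]
    # right end of fence: search from u=235 leftwards bright->bench
    uc=int(round(223-(v-120)*0.075))  # approx fence centre
    seg=row
    # left edge: darkest gradient between uc-12..uc
    t=205
    u=uc
    while seg[u]>t and u>uc-12:u-=1
    if seg[u]<=t: L.append((u+(t-seg[u])/(seg[u+1]-seg[u]),v))
    u=uc
    while B[v,u]>135 and u<uc+12:u+=1
    R.append((u-1+(B[v,u-1]-135)/(B[v,u-1]-B[v,u]),v))
def fit(p,z):
    W=np.array([ray(c,u,v,z)[:2] for u,v in p]).astype(np.float32)
    for _ in range(2):
        vx,vy,x,y=cv2.fitLine(W,cv2.DIST_HUBER,0,.0005,.0005).ravel()
        n=np.array([-vy,vx]); d=(W-[x,y])@n; print(len(W),"std",d.std()); W=W[abs(d)<.0015]
    if vx<0: vx,vy=-vx,-vy
    return np.degrees(np.arctan2(vy,vx)),x,y
print("inner",fit(L,.026)); print("outer",fit(R,.026))
# green housing top, knob
im=c["img"].astype(int)
k=(im.max(2)<75).astype(np.uint8); k[:,:140]=0;k[:,181:]=0;k[:130]=0;k[190:]=0
# bed corners
for u,v in [(135+105/5.77,108+52/5.77),(135+550/5.77,108+68/5.77),(135+64/5.77,108+522/5.77),(135+518/5.77,108+553/5.77)]:
  print("corner",ray(c,u,v,.016)[:2].round(4), ray(c,u,v,.026)[:2].round(4))
for (u,v) in [(88,193),(247,203),(74,360),(236,374)]: print("hous",ray(c,135+u/5.77,108+v/5.77,.04)[:2].round(4))
crop(c,140,132,185,178,"knob.png")
print(-c["R"].T@c["t"])
E
```

```text
67 std 0.0007104624
65 std 0.00066660147
inner (np.float32(-3.4453692), np.float32(0.50468874), np.float32(-0.06320189))
67 std 0.0003870683
67 std 0.0003870683
outer (np.float32(-2.9955094), np.float32(0.51423573), np.float32(-0.081861846))
corner [0.6173 0.108 ] [0.6147 0.105 ]
corner [ 0.6116 -0.0875] [ 0.609  -0.0883]
corner [0.411  0.1198] [0.4106 0.1167]
corner [ 0.3999 -0.0772] [ 0.3997 -0.0781]
hous [0.5501 0.1063]
hous [0.5464 0.0383]
hous [0.4786 0.1102]
hous [0.4734 0.0412]
knob.png f 13.043478260869565
[ 0.37402235 -0.16258051  0.92804409]
```

View pics/knob.png

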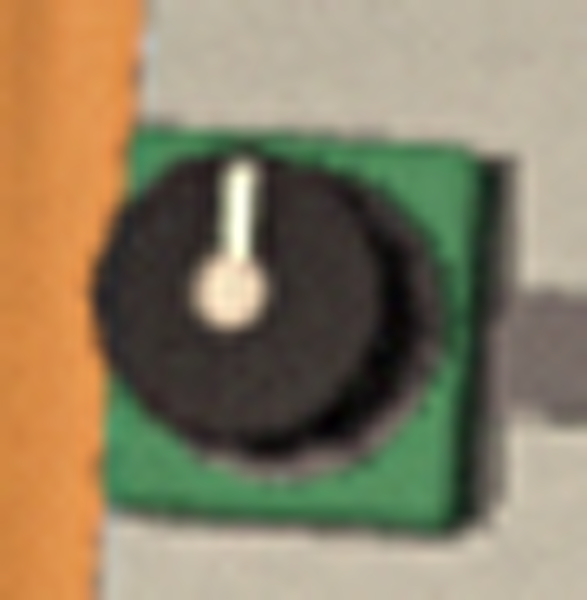

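```bash
python3 - <<'E'
from h import *
c=bot.capture("top")
k=ray(c,157.1,153.8,.075)[:2]; print("knob",k.round(4))
for y in (-3.0,-3.2,-3.45):
    a=np.radians(y); ex=np.array([np.cos(a),np.sin(a)]); ey=np.array([-ex[1],ex[0]])
    o=k-.085*ey; print(y,"origin from knob",o.round(4),"fence y inner in clamp:",((np.array([.5047,-.0632])-o)@ey).round(4),"outer",((np.array([.5142,-.08186])-o)@ey).round(4))
    print(" housing ctr", (np.array([.5121,.0740])-o)@ex, (np.array([.5121,.0740])-o)@ey)
s=bot.capture("side")
crop(s,135,205,260,275,"s1.png")
for X in [(*k,.075),(*k,.043)]: print(proj(s,X))
E
```

```text
knob [0.5139 0.0787]
-3.0 origin from knob [ 0.5095 -0.0062] fence y inner in clamp: -0.0572 outer -0.0753
 housing ctr -0.0015903738879823118 0.08023710201636156
-3.2 origin from knob [ 0.5092 -0.0062] fence y inner in clamp: -0.0572 outer -0.0753
 housing ctr -0.0015737385822932244 0.08023157959270318
-3.45 origin from knob [ 0.5088 -0.0062] fence y inner in clamp: -0.0572 outer -0.0752
 housing ctr -0.0015529175083993899 0.0802247582764608
s1.png f 6.4
[186.14078115 222.25557026]
[187.08666582 235.78342565]
```

View pics/s1.png

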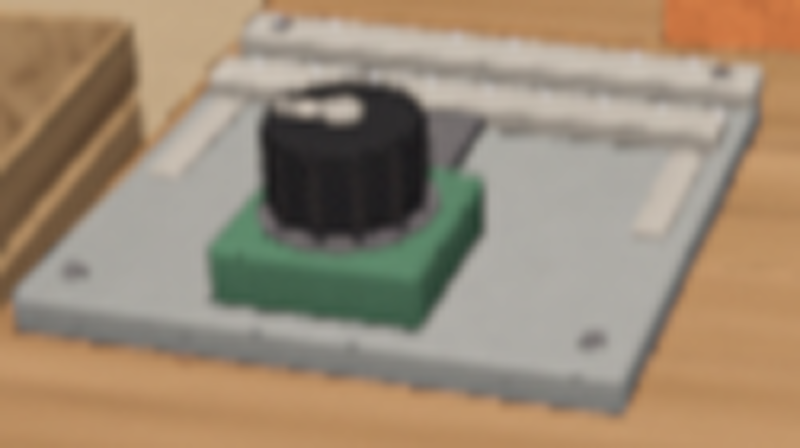

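```bash
cat >> h.py <<'E'
def plan(x,y,z,yaw=None):
    s=bot.read_state(); R=s["tcp_rot"]; d=np.array([x,y,z])-s["position"]
    cy=np.degrees(np.arctan2(R[1,2],R[0,2]))
    print("t",round(s["time_s"],1),"pos",s["position"].round(4),"yaw",round(cy,1),"j",np.round(s["joint_positions"],0),"F",s["force"].round(1),"M",s["moment"].round(2),"open",round(s["opening"],3))
    print("tool cm",(R.T@d*100).round(2), "ay" , None if yaw is None else round(np.radians(-(yaw-cy)),3), "tilt rotvec", cv2.Rodrigues(R.T@np.column_stack([np.array([-R[1,2]*0+0,0,0]),np.zeros(3),np.zeros(3)]) )[0].ravel().round(3) if 0 else R[2,[0,2]].round(4))
K=np.array([.5115,.0767])
def clampw(xc,yc,yaw=-3.2,k=K):
    a=np.radians(yaw); ex=np.array([np.cos(a),np.sin(a)]); ey=np.array([-ex[1],ex[0]])
    return k-.085*ey+xc*ex+yc*ey
E
python3 - <<'E'
from h import *
plan(.5115,.0767,.2,-130)
E
```

```text
t 0.5 pos [ 0.2616 -0.5676  0.2922] yaw -65.3 j [-75.  30.  82.  -0.  68. -10.] F [ 0.1  0.2 -0.8] M [-0.01 -0.   -0.06] open 1.0
tool cm [-49.66   9.23 -48.05] ay 1.13 tilt rotvec [ 0.     -0.0001]
```

```bash
python3 -m pendant '[[[-2.76,0,-2.67],[0,0,0],0],[[-2.76,0,-2.67],[0,0,0],0],[[-2.76,0,-2.67],[0,0,0],0],[[-2.76,0,-2.67],[0,0,0],0],[[-2.76,0,-2.67],[0,0,0],0],[[-2.76,0,-2.67],[0,0,0],0],[[-2.76,0,-2.67],[0,0,0],0],[[-2.76,0,-2.67],[0,0,0],0],[[-2.76,0,-2.67],[0,0,0],0],[[-2.76,0,-2.67],[0,0,0],0],[[-2.76,0,-2.67],[0,0,0],0],[[-2.76,0,-2.67],[0,0,0],0],[[-2.76,0,-2.67],[0,0,0],0],[[-2.76,0,-2.67],[0,0,0],0],[[-2.76,0,-2.67],[0,0,0],0],[[-2.76,0,-2.67],[0,0,0],0],[[-2.76,0,-2.67],[0,0,0],0],[[-2.76,0,-2.67],[0,0,0],0],[[0,0,0],[0,0,0],0],[[0,0,0],[0,0,0],0]]'
python3 - <<'E'
from h import *
plan(.5115,.0767,.2,-130)
E
```

```text
time_s: 2.17
position: [0.512, 0.0787, 0.2923]
tcp_rot: [[-0.906, 0.0, 0.423], [-0.423, -0.0, -0.906], [-0.0, -1.0, 0.0]]
force: [0.1, -0.9, 0.0]
opening: 1.001
t 2.2 pos [0.512  0.0787 0.2923] yaw -65.0 j [-4. 22. 97. -0. 61. 61.] F [ 0.1 -0.9  0. ] M [-0.02 -0.01 -0.04] open 1.001
tool cm [0.13 9.23 0.15] ay 1.134 tilt rotvec [-0.0003  0.0004]
```

```bash
python3 -m pendant '[[[0.13,1,0.15],[0,0,0],0],[[0,1,0],[0,0.113,0],0],[[0,1,0],[0,0.113,0],0],[[0,1,0],[0,0.113,0],0],[[0,1,0],[0,0.113,0],0],[[0,1,0],[0,0.113,0],0],[[0,1,0],[0,0.113,0],0],[[0,1,0],[0,0.113,0],0],[[0,1,0],[0,0.113,0],0],[[0,1,0],[0,0.113,0],0],[[0,1,0],[0,0.113,0],0],[[0,1,0],[0,0,0],0],[[0,0,0],[0,0,0],0],[[0,0,0],[0,0,0],0]]'
python3 - <<'E'
from h import *
plan(.5115,.0767,.116,-130)
s=bot.capture("side"); crop(s,100,120,300,270,"s2.png")
t=bot.capture("top"); crop(t,100,80,300,230,"t2.png")
E
```

```text
time_s: 3.33
position: [0.5107, 0.0741, 0.1719]
tcp_rot: [[-0.767, -0.002, -0.642], [0.642, -0.0, -0.767], [0.001, -1.0, 0.001]]
force: [0.3, -0.1, -0.8]
opening: 1.001
t 3.3 pos [0.5107 0.0741 0.1719] yaw -129.9 j [ -4.  33. 104.  -0.  44. 126.] F [ 0.3 -0.1 -0.8] M [ 0.09  0.   -0.01] open 1.001
tool cm [ 0.1   5.59 -0.26] ay 0.001 tilt rotvec [0.0012 0.001 ]
s2.png f 4.0
t2.png f 4.0
```

View pics/s2.png

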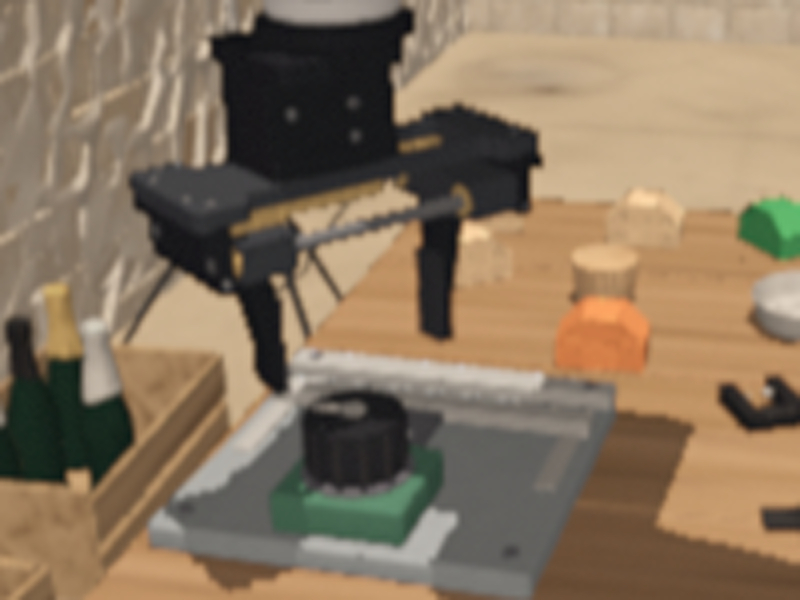

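View pics/t2.png

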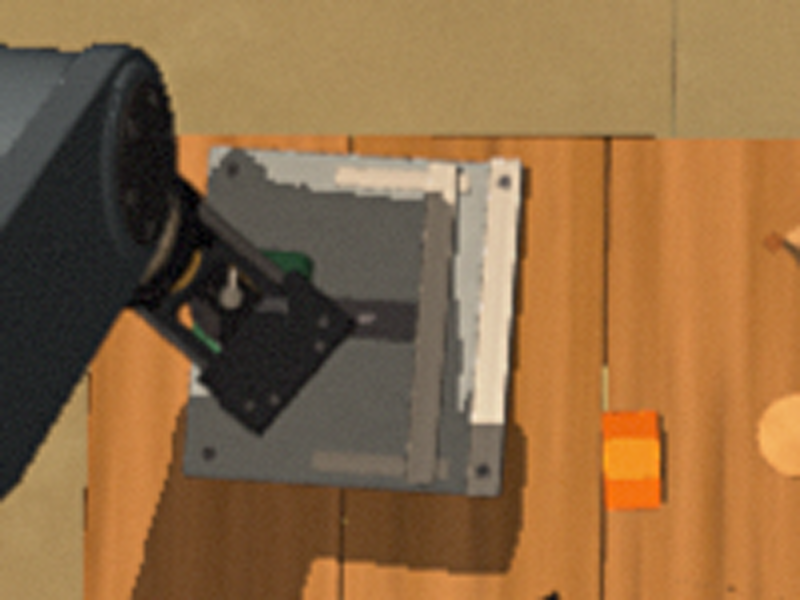

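The gripper hangs over the knob with its fingers either side (side view, knob at ~(355,440) in the crop). Descend and grip.

```bash
python3 -m pendant '[[[0.1,0.6,-0.26],[0,0,0],0],[[0,1,0],[0,0,0],0],[[0,1,0],[0,0,0],0],[[0,1,0],[0,0,0],0],[[0,1,0],[0,0,0],0],[[0,1,0],[0,0,0],0],[[0,0,0],[0,0,0],0],[[0,0,0],[0,0,0],0]]'
python3 -m pendant '[[[0,0,0],[0,0,0],0.3],[[0,0,0],[0,0,0],0.5],[[0,0,0],[0,0,0],1],[[0,0,0],[0,0,0],1],[[0,0,0],[0,0,0],1],[[0,0,0],[0,0,0],1],[[0,0,0],[0,0,0],1],[[0,0,0],[0,0,0],1]]'
python3 - <<'E'
from h import *
plan(.5115,.0767,.116,-130)
E
```

```text
time_s: 4.1
position: [0.5115, 0.0776, 0.1152]
tcp_rot: [[-0.766, -0.002, -0.643], [0.643, 0.0, -0.766], [0.002, -1.0, 0.001]]
force: [-0.3, -0.3, 0.1]
opening: 1.003
time_s: 4.77
position: [0.5126, 0.078, 0.1166]
tcp_rot: [[-0.766, 0.002, -0.643], [0.643, 0.001, -0.766], [-0.001, -1.0, -0.001]]
force: [0.7, 3.6, 2.3]
opening: 0.607
t 4.8 pos [0.5126 0.078  0.1166] yaw -130.0 j [ -4.  38. 105.   0.  36. 126.] F [0.7 3.6 2.3] M [ 0.61 -0.11  0.12] open 0.607
tool cm [0.   0.06 0.17] ay 0.0 tilt rotvec [-0.0009 -0.0014]
```

```bash
python3 -m pendant '[[[0,0,-0.1],[0,0,0],1],[[0,0,0],[0,0,0],1],[[0,0,0],[0,-0.05,0],1],[[0,0,0],[0,-0.05,0],1],[[0,0,0],[0,-0.05,0],1],[[0,0,0],[0,-0.05,0],1],[[0,0,0],[0,-0.05,0],1],[[0,0,0],[0,-0.05,0],1],[[0,0,0],[0,-0.05,0],1],[[0,0,0],[0,-0.05,0],1],[[0,0,0],[0,0,0],1]]'
python3 - <<'E'
from h import *
plan(.5115,.0767,.116,-130)
t=bot.capture("top"); crop(t,130,100,230,175,"t3.png")
E
```

```text
time_s: 5.68
position: [0.5126, 0.078, 0.1165]
tcp_rot: [[-0.956, 0.0, -0.292], [0.292, -0.0, -0.956], [-0.0, -1.0, 0.0]]
force: [-0.4, -0.3, 4.4]
opening: 0.61
t 5.7 pos [0.5126 0.078  0.1165] yaw -107.0 j [ -4.  38. 105.  -0.  36. 103.] F [-0.4 -0.3  4.4] M [0.05 0.12 0.2 ] open 0.61
tool cm [0.07 0.05 0.16] ay 0.402 tilt rotvec [-0.0002  0.0005]
t3.png f 8.0
```

View pics/t3.png

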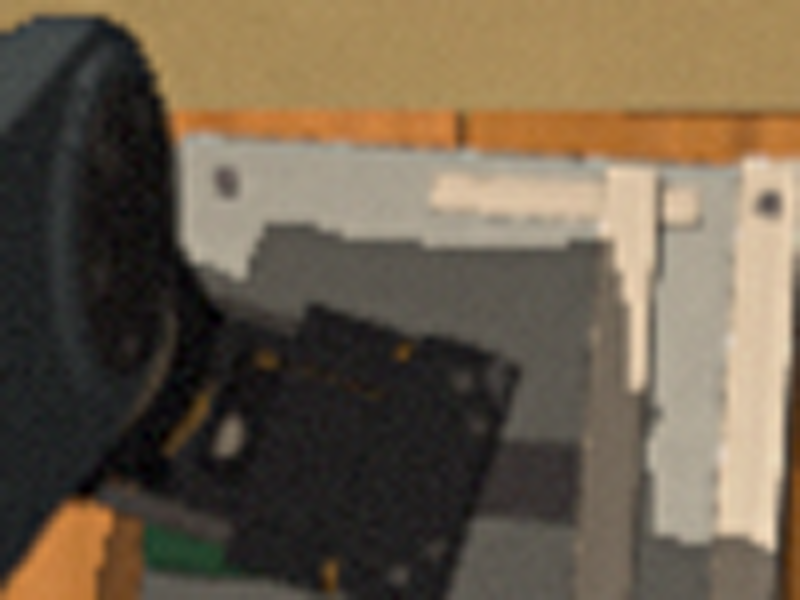

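The jaw gap grew from ~20 mm to ~25 mm (jaw edge at 655, fence at 738 in the crop), so the knob turns with the grip. Keep turning.

```bash
python3 -m pendant '[[[0,0,0],[0,-0.08,0],1],[[0,0,0],[0,-0.08,0],1],[[0,0,0],[0,-0.08,0],1],[[0,0,0],[0,-0.08,0],1],[[0,0,0],[0,-0.08,0],1],[[0,0,0],[0,-0.08,0],1],[[0,0,0],[0,-0.08,0],1],[[0,0,0],[0,-0.08,0],1],[[0,0,0],[0,-0.08,0],1],[[0,0,0],[0,-0.08,0],1],[[0,0,0],[0,-0.08,0],1],[[0,0,0],[0,-0.08,0],1],[[0,0,0],[0,-0.08,0],1],[[0,0,0],[0,-0.08,0],1],[[0,0,0],[0,-0.08,0],1],[[0,0,0],[0,-0.08,0],1],[[0,0,0],[0,-0.08,0],1],[[0,0,0],[0,-0.08,0],1],[[0,0,0],[0,-0.08,0],1],[[0,0,0],[0,-0.08,0],1]]'
python3 - <<'E'
from h import *
plan(.5115,.0767,.116,-130)
E
python3 -m pendant '[[[0,0,0],[0,-0.08,0],1],[[0,0,0],[0,-0.08,0],1],[[0,0,0],[0,-0.08,0],1],[[0,0,0],[0,-0.08,0],1],[[0,0,0],[0,-0.08,0],1],[[0,0,0],[0,-0.08,0],1],[[0,0,0],[0,-0.08,0],1],[[0,0,0],[0,-0.08,0],1],[[0,0,0],[0,-0.08,0],1],[[0,0,0],[0,-0.08,0],1],[[0,0,0],[0,-0.08,0],1],[[0,0,0],[0,-0.08,0],1],[[0,0,0],[0,-0.08,0],1],[[0,0,0],[0,-0.08,0],1],[[0,0,0],[0,-0.08,0],1],[[0,0,0],[0,-0.08,0],1],[[0,0,0],[0,-0.08,0],1],[[0,0,0],[0,-0.08,0],1],[[0,0,0],[0,-0.08,0],1],[[0,0,0],[0,-0.08,0],1]]'
python3 - <<'E'
from h import *
plan(.5115,.0767,.116,-130)
t=bot.capture("top"); crop(t,130,100,230,175,"t4.png")
E
```

```text
time_s: 7.4
position: [0.5128, 0.0777, 0.1165]
tcp_rot: [[-0.264, 0.0, 0.964], [-0.964, -0.001, -0.264], [0.0, -1.0, 0.001]]
force: [0.3, -0.5, 5.8]
opening: 0.606
t 7.4 pos [0.5128 0.0777 0.1165] yaw -15.3 j [ -4.  38. 105.  -0.  36.  12.] F [ 0.3 -0.5  5.8] M [-0.35 -0.03 -0.13] open 0.606
tool cm [ 0.14  0.05 -0.1 ] ay 2.002 tilt rotvec [0.0004 0.0006]
time_s: 9.07
position: [0.5131, 0.0779, 0.1166]
tcp_rot: [[0.972, 0.001, 0.236], [-0.236, -0.0, 0.972], [0.001, -1.0, 0.0]]
force: [0.9, -1.1, 4.4]
opening: 0.604
t 9.1 pos [0.5131 0.0779 0.1166] yaw 76.3 j [ -4.  38. 105.  -0.  36. -80.] F [ 0.9 -1.1  4.4] M [-0.03 -0.2  -0.09] open 0.604
tool cm [-0.13  0.05 -0.16] ay 3.601 tilt rotvec [0.0012 0.0001]
t4.png f 8.0
```

View pics/t4.png

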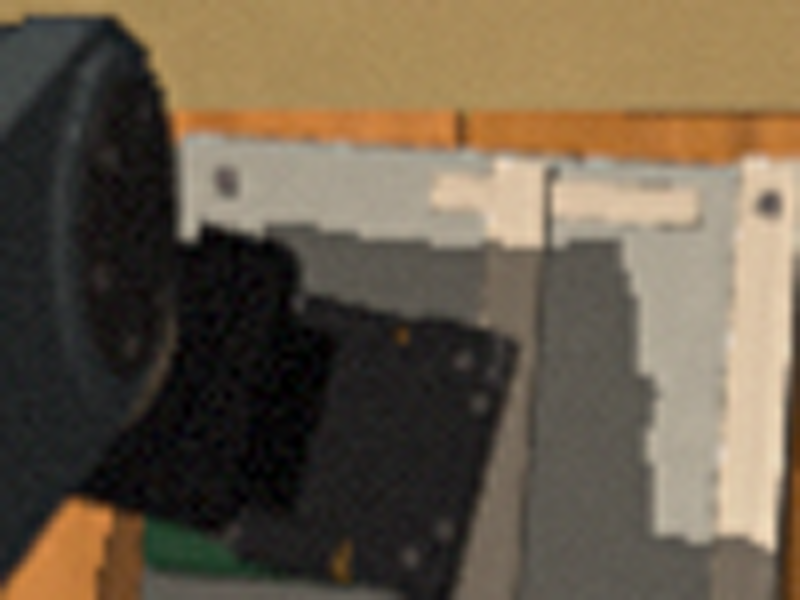

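```bash
python3 -m pendant '[[[0,0,0],[0,-0.05,0],1],[[0,0,0],[0,-0.05,0],1],[[0,0,0],[0,-0.05,0],1],[[0,0,0],[0,-0.05,0],1],[[0,0,0],[0,-0.02,0],1],[[0,0,0],[0,0,0],1]]'
python3 - <<'E'
from h import *
plan(.5115,.0767,.116,-130)
E
```

```text
time_s: 9.62
position: [0.5131, 0.078, 0.1165]
tcp_rot: [[1.0, 0.001, 0.025], [-0.025, 0.0, 1.0], [0.001, -1.0, 0.0]]
force: [-0.6, -2.6, 6.0]
opening: 0.603
t 9.6 pos [0.5131 0.078  0.1165] yaw 88.6 j [ -4.  38. 105.   0.  36. -92.] F [-0.6 -2.6  6. ] M [-0.17 -0.17 -0.59] open 0.603
tool cm [-0.16  0.05 -0.13] ay 3.815 tilt rotvec [0.0011 0.0003]
```

Moment about z reached -0.59 N m, so it is at the stop. Release and lift.

```bash
python3 -m pendant '[[[0,0,0],[0,0.02,0],0.6],[[0,0,0],[0,0,0],0],[[0,0,0],[0,0,0],0],[[0,0,0],[0,0,0],0],[[0,0,0],[0,0,0],0],[[0,-1,0],[0,0,0],0],[[0,-2,0],[0,0,0],0],[[0,-3,0],[0,0,0],0],[[0,-4,0],[0,0,0],0],[[0,-4,0],[0,0,0],0],[[0,-1,0],[0,0,0],0],[[0,0,0],[0,0,0],0]]'
python3 - <<'E'
from h import *
plan(.4,.2,.3,0)
t=bot.capture("top"); crop(t,130,80,400,250,"t5.png")
m,o=chocks(t,(250,110,400,260))
for x in o: print(x)
E
```

```text
time_s: 10.62
position: [0.5145, 0.0784, 0.2703]
tcp_rot: [[0.999, 0.009, 0.04], [-0.04, -0.001, 0.999], [0.009, -1.0, -0.0]]
force: [-0.1, 0.0, 0.9]
opening: 0.999
t 10.6 pos [0.5145 0.0784 0.2703] yaw 87.7 j [ -4.  24.  99.   0.  57. -91.] F [-0.1  0.   0.9] M [ 0.12 -0.11 -0.05] open 0.999
tool cm [-11.89  -3.08  11.7 ] ay 1.531 tilt rotvec [ 0.009  -0.0002]
t5.png f 2.962962962962963
{'px': array([355.2, 139.8]), 'area': 289, 'crown': array([ 0.5632, -0.3884]), 'ncr': 79, 'mid': array([ 0.562 , -0.3962]), 'size': array([0.058, 0.035]), 'yaw': 14.6, 'pca': np.float64(6.2)}
{'px': array([309.6, 143.6]), 'area': 306, 'crown': array([ 0.5484, -0.2786]), 'ncr': 77, 'mid': array([ 0.5506, -0.2854]), 'size': array([0.059, 0.036]), 'yaw': 36.9, 'pca': np.float64(36.7)}
{'px': array([298.3, 186.7]), 'area': 225, 'crown': None, 'ncr': 0, 'mid': array([ 0.443 , -0.2574]), 'size': array([0.04 , 0.046]), 'yaw': 125.6, 'pca': np.float64(119.2)}
{'px': array([351.6, 195.2]), 'area': 292, 'crown': array([ 0.4296, -0.3811]), 'ncr': 85, 'mid': array([ 0.4272, -0.3884]), 'size': array([0.034, 0.059]), 'yaw': 179.8, 'pca': np.float64(3.3)}
```

View pics/t5.png

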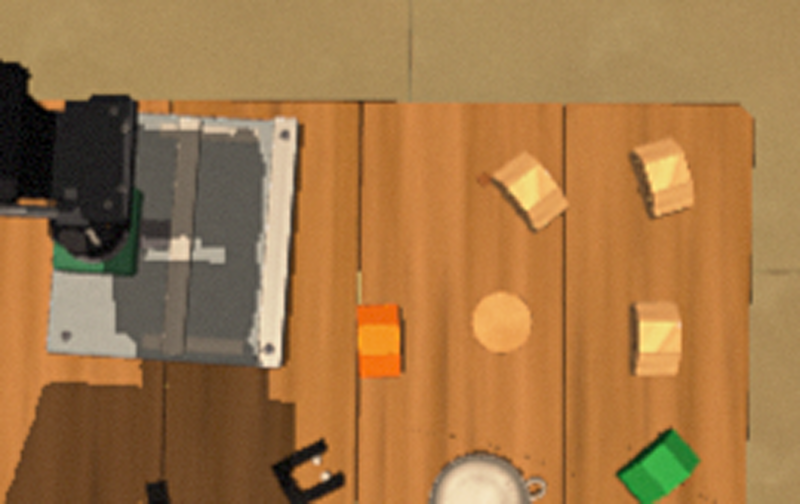

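The knob is at its stop and the jaw is open, with its bar at x≈180 and the fence at x≈282 in the crop. No chocks have moved. Next, a zoom on each chock to get its crown corners.

```bash
cat >> h.py <<'E'
def tiles(c,cs,name,n=34):
    T=[]
    for u,v in cs:
        u0,v0=int(u-n/2),int(v-n/2); im=cv2.resize(c["img"][v0:v0+n,u0:u0+n,::-1],(400,400),interpolation=cv2.INTER_CUBIC)
        im=(255*(im/255.)**1.6).astype(np.uint8)
        for q in range(0,400,100): cv2.putText(im,str(q),(q,8),0,.3,(255,255,255)); cv2.putText(im,str(q),(0,q+8),0,.3,(255,255,255))
        T.append(im); print("tile origin",u0,v0,"f",400/n)
    cv2.imwrite("pics/"+name,np.hstack(T))
def tpx(u0,v0,p,f=400/34): return u0+(p[0]+.5)/f-.5, v0+(p[1]+.5)/f-.5
E
python3 - <<'E'
from h import *
t=bot.capture("top"); tiles(t,[(310,143),(355,139)],"x1.png"); tiles(t,[(352,194)],"x2.png")
E
```

```text
tile origin 293 126 f 11.764705882352942
tile origin 338 122 f 11.764705882352942
tile origin 335 177 f 11.764705882352942
```

View pics/x1.png

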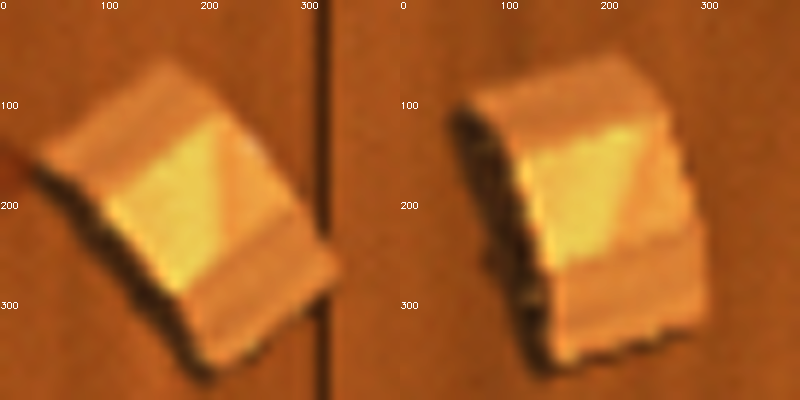

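View pics/x2.png

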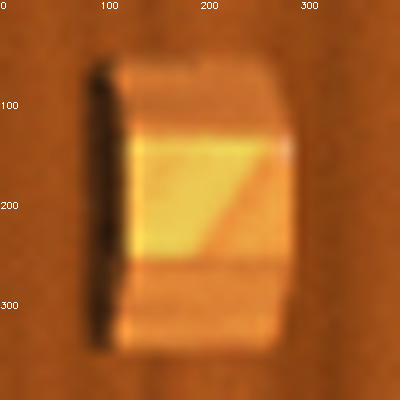

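```bash
python3 - <<'E'
from h import *
t=bot.capture("top")
for n,(o,q) in dict(A=((293,126),[(105,197),(178,293),(295,207),(222,112)]),B=((338,122),[(120,155),(155,265),(294,226),(258,115)]),C=((335,177),[(128,138),(130,258),(292,258),(292,138)])).items():
    P=np.array([ray(t,*tpx(*o,p),.038)[:2] for p in q]); c=P.mean(0)
    dl=(P[0]-P[1])+(P[3]-P[2]); dw=(P[0]-P[3])+(P[1]-P[2])
    print(n,c.round(4),"long yaw",np.degrees(np.arctan2(dl[1],dl[0])).round(1),"width yaw",np.degrees(np.arctan2(dw[1],dw[0])).round(1),"L",np.hypot(*dl)/2,"W",np.hypot(*dw)/2)
plan(.5,-.3,.25,0)
for x in (-.065,0,.065): print(clampw(x,-.038))
E
```

```text
A [ 0.5506 -0.2835] long yaw 37.3 width yaw 126.9 L 0.02495167619090657 W 0.03012509612613297
B [ 0.5639 -0.3939] long yaw 17.3 width yaw 106.6 L 0.024125709769070726 W 0.029729878461046057
C [ 0.4283 -0.3869] long yaw 0.2 width yaw 90.7 L 0.02461573949780228 W 0.033193580869018996
t 10.8 pos [0.5115 0.0784 0.2651] yaw 87.7 j [ -4.  24.  99.   0.  57. -91.] F [ 0.2 -0.4 -0.8] M [ 0.12 -0.12 -0.05] open 1.002
tool cm [  0.37   1.51 -37.85] ay 1.531 tilt rotvec [-0.0029  0.0001]
[ 0.43973531 -0.04247982]
[ 0.50463395 -0.04610821]
[ 0.5695326  -0.04973661]
```

```bash
python3 -m pendant '[[[0,0,0],[0,0.122,0],0],[[0,0,0],[0,0.122,0],0],[[0,0,0],[0,0.122,0],0],[[0,0,0],[0,0.122,0],0],[[0,0,0],[0,0.122,0],0],[[0,0,0],[0,0.122,0],0],[[0,0,0],[0,0.122,0],0],[[0,0,0],[0,0.122,0],0],[[0,0,0],[0,0.122,0],0],[[0,0,0],[0,0.122,0],0],[[0,0,0],[0,0.122,0],0],[[0,0,0],[0,0.122,0],0],[[0,0,0],[0,0.122,0],0],[[0,0,0],[0,0.122,0],0],[[0,0,0],[0,0.122,0],0],[[0,0,0],[0,0.122,0],0],[[0,0,0],[0,0.122,0],0],[[0,0,0],[0,0.122,0],0],[[0,0,0],[0,0.122,0],0],[[0,0,0],[0,0.122,0],0]]'
python3 - <<'E'
from h import *
plan(.551,-.2853,.2,-53)
E
```

```text
time_s: 12.43
position: [0.5113, 0.0783, 0.2636]
tcp_rot: [[-0.793, -0.006, 0.61], [-0.61, 0.0, -0.793], [0.004, -1.0, -0.004]]
force: [-0.5, 0.4, 0.2]
opening: 1.001
t 12.4 pos [0.5113 0.0783 0.2636] yaw -52.4 j [-4. 24. 99. -0. 57. 49.] F [-0.5  0.4  0.2] M [ 0.01 -0.04 -0.03] open 1.001
tool cm [18.99  6.32 31.27] ay 0.01 tilt rotvec [ 0.0045 -0.0039]
```

```bash
python3 -m pendant '[[[1.9,0.4,3.13],[0,0.01,0],0],[[1.9,0.4,3.13],[0,0,0],0],[[1.9,0.4,3.13],[0,0,0],0],[[1.9,0.4,3.13],[0,0,0],0],[[1.9,0.4,3.13],[0,0,0],0],[[1.9,0.4,3.13],[0,0,0],0],[[1.9,0.4,3.13],[0,0,0],0],[[1.9,0.4,3.13],[0,0,0],0],[[1.9,0.4,3.13],[0,0,0],0],[[1.9,0.4,3.13],[0,0,0],0],[[0,0,0],[0,0,0],0],[[0,0,0],[0,0,0],0]]'
python3 - <<'E'
from h import *
plan(.551,-.2853,.086,-53)
s=bot.capture("side"); crop(s,180,100,330,212,"s3.png")
t=bot.capture("top"); crop(t,240,90,400,210,"t6.png")
E
```

```text
time_s: 13.43
position: [0.5506, -0.2872, 0.223]
tcp_rot: [[-0.797, -0.004, 0.604], [-0.604, 0.003, -0.797], [0.001, -1.0, -0.005]]
force: [0.0, 0.1, 0.1]
opening: 0.999
t 13.4 pos [ 0.5506 -0.2872  0.223 ] yaw -52.9 j [-38.  35.  86.   0.  59.  15.] F [0.  0.1 0.1] M [ 0.03 -0.04  0.03] open 0.999
tool cm [-0.17 13.7  -0.05] ay 0.002 tilt rotvec [ 0.0013 -0.0053]
s3.png f 5.333333333333333
t6.png f 5.0
```

View pics/s3.png

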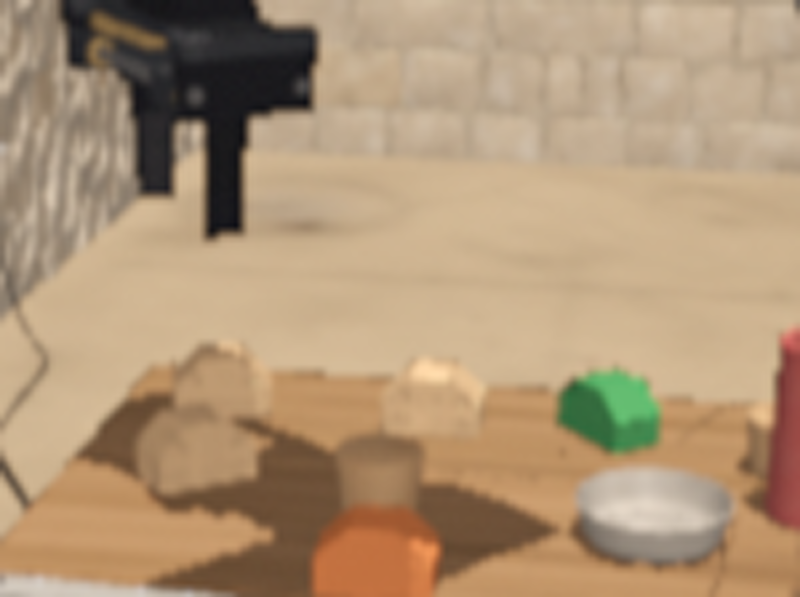

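View pics/t6.png

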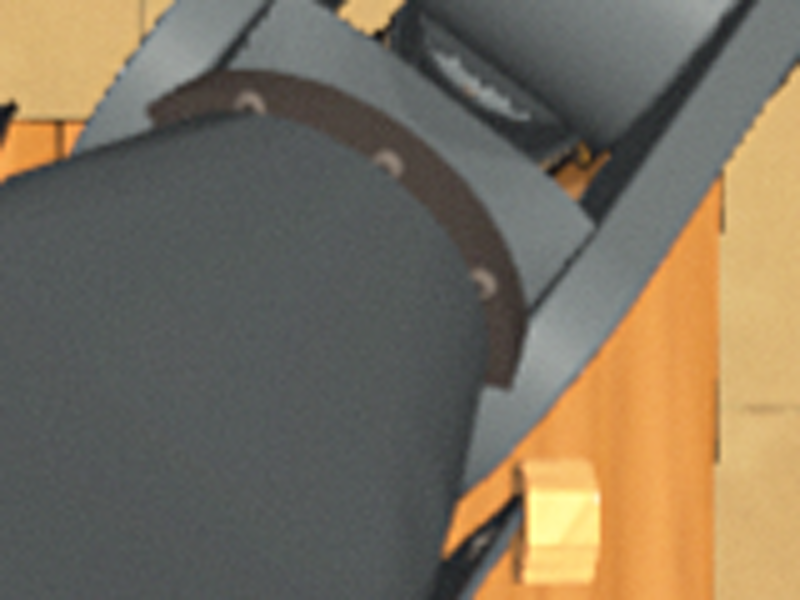

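The arm is over chock A (side crop ~(200,450)) and the other chocks haven't moved. Descend in two parts.

```bash
python3 -m pendant '[[[-0.17,2,0],[0,0,0],0],[[0,2,0],[0,0,0],0],[[0,2,0],[0,0,0],0],[[0,2,0],[0,0,0],0],[[0,0,0],[0,0,0],0],[[0,0,0],[0,0,0],0]]'
python3 - <<'E'
from h import *
plan(.551,-.2853,.086,-53)
s=bot.capture("side"); crop(s,180,100,330,212,"s4.png")
E
```

```text
time_s: 14.03
position: [0.5524, -0.2824, 0.145]
tcp_rot: [[-0.794, -0.004, 0.608], [-0.608, 0.003, -0.794], [0.001, -1.0, -0.004]]
force: [0.5, 0.3, 1.5]
opening: 1.002
t 14.0 pos [ 0.5524 -0.2824  0.145 ] yaw -52.5 j [-37.  41.  89.   0.  50.  15.] F [0.5 0.3 1.5] M [-0.01 -0.06  0.01] open 1.002
tool cm [0.28 5.9  0.17] ay 0.008 tilt rotvec [ 0.001  -0.0044]
s4.png f 5.333333333333333
```

View pics/s4.png

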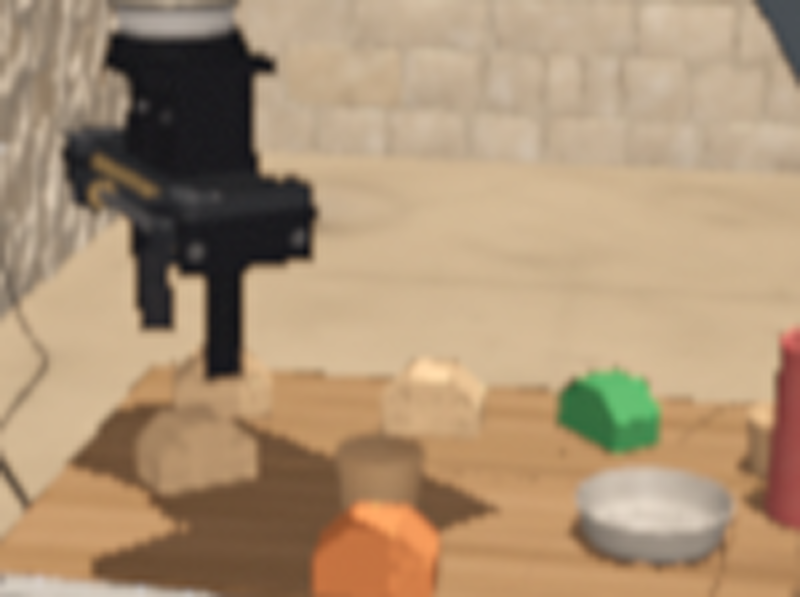

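```bash
python3 -m pendant '[[[0.2,1,0.1],[0,0.008,0],0],[[0,1,0],[0,0,0],0],[[0,1,0],[0,0,0],0],[[0,0,0],[0,0,0],0],[[0,0,0],[0,0,0],0],[[0,0,0],[0,0,0],0],[[0,0,0],[0,0,0],0]]'
python3 - <<'E'
from h import *
plan(.551,-.2853,.086,-53)
E
```

```text
time_s: 14.67
position: [0.5524, -0.287, 0.1165]
tcp_rot: [[-0.8, 0.001, 0.6], [-0.6, -0.0, -0.8], [-0.0, -1.0, 0.001]]
force: [-0.8, 0.5, 0.6]
opening: 0.998
t 14.7 pos [ 0.5524 -0.287   0.1165] yaw -53.1 j [-38.  43.  90.   0.  47.  15.] F [-0.8  0.5  0.6] M [0.   0.02 0.04] open 0.998
tool cm [ 0.01  3.05 -0.22] ay -0.002 tilt rotvec [-0.0002  0.0007]
```

Good. Go down the rest and close.

```bash
python3 -m pendant '[[[0,1,-0.2],[0,0,0],0],[[0,1,0],[0,0,0],0],[[0,1,0],[0,0,0],0],[[0,0,0],[0,0,0],0],[[0,0,0],[0,0,0],0],[[0,0,0],[0,0,0],0.4],[[0,0,0],[0,0,0],0.7],[[0,0,0],[0,0,0],0.7],[[0,0,0],[0,0,0],0.7],[[0,0,0],[0,0,0],0.8],[[0,0,0],[0,0,0],0.8],[[0,0,0],[0,0,0],0.8]]'
python3 - <<'E'
from h import *
plan(.551,-.2853,.086,-53)
s=bot.capture("side"); crop(s,180,100,330,212,"s5.png")
E
```

```text
time_s: 15.67
position: [0.5511, -0.2852, 0.0865]
tcp_rot: [[-0.8, 0.0, 0.6], [-0.6, -0.0, -0.8], [-0.0, -1.0, 0.0]]
force: [1.1, -0.0, 0.1]
opening: 0.559
t 15.7 pos [ 0.5511 -0.2852  0.0865] yaw -53.1 j [-38.  46.  90.   0.  44.  15.] F [ 1.1 -0.   0.1] M [-0.07  0.05 -0.03] open 0.559
tool cm [0.01 0.05 0.01] ay -0.002 tilt rotvec [-0.0001  0.0003]
s5.png f 5.333333333333333
```

View pics/s5.png

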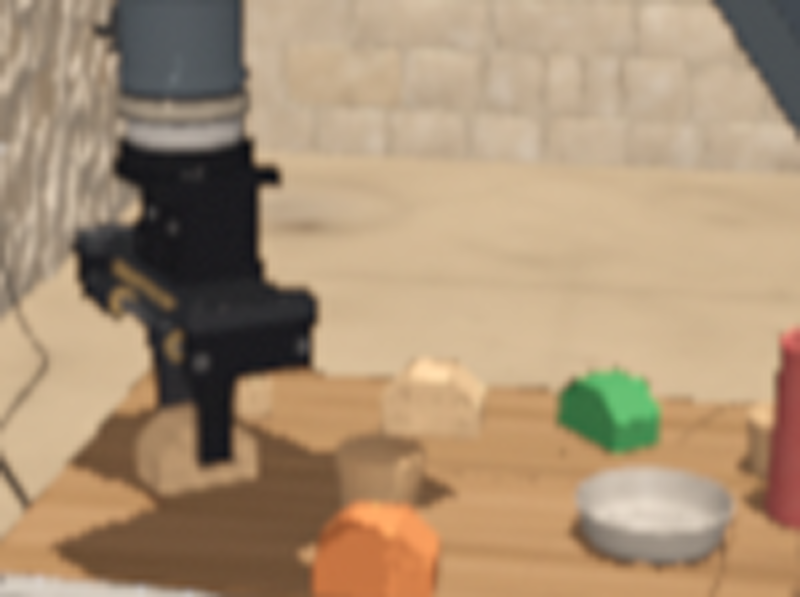

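The fingers straddle A's crown. Finish closing, then lift.

```bash
python3 -m pendant '[[[0,0,0],[0,0,0],1],[[0,0,0],[0,0,0],1],[[0,0,0],[0,0,0],1],[[0,0,0],[0,0,0],1],[[0,0,0],[0,0,0],1],[[0,0,0],[0,0,0],1],[[0,-0.5,0],[0,0,0],1],[[0,-1,0],[0,0,0],1],[[0,-2,0],[0,0,0],1],[[0,-2,0],[0,0,0],1],[[0,-2,0],[0,0,0],1],[[0,-2,0],[0,0,0],1],[[0,0,0],[0,0,0],1],[[0,0,0],[0,0,0],1]]'
python3 - <<'E'
from h import *
x,y=clampw(.065,-.035)
plan(x,y,.18,-93.2)
E
```

```text
time_s: 16.88
position: [0.5517, -0.2857, 0.1831]
tcp_rot: [[-0.8, 0.003, 0.6], [-0.6, -0.003, -0.8], [-0.001, -1.0, 0.004]]
force: [-0.1, 0.3, 0.1]
opening: 0.391
t 16.9 pos [ 0.5517 -0.2857  0.1831] yaw -53.1 j [-38.  38.  88.  -0.  54.  15.] F [-0.1  0.3  0.1] M [-0.01 -0.04  0.07] open 0.391
tool cm [-15.78   0.26 -18.03] ay 0.7 tilt rotvec [-0.001   0.0039]
```

```bash
sed -i 's/^K=.*/K=np.array([.513,.0779])/' h.py; python3 -m pendant '[[[-2.25,0,-2.58],[0,0,0],1],[[-2.25,0,-2.58],[0,0,0],1],[[-2.25,0,-2.58],[0,0,0],1],[[-2.25,0,-2.58],[0,0,0],1],[[-2.25,0,-2.58],[0,0,0],1],[[-2.25,0,-2.58],[0,0,0],1],[[-2.25,0,-2.58],[0,0,0],1],[[0,0,0],[0,0.1,0],1],[[0,0,0],[0,0.1,0],1],[[0,0,0],[0,0.1,0],1],[[0,0,0],[0,0.1,0],1],[[0,0,0],[0,0.1,0],1],[[0,0,0],[0,0.1,0],1],[[0,0,0],[0,0.1,0],1],[[0,0,0],[0,0,0],1],[[0,0,0],[0,0,0],1],[[0,0,0],[0,0,0],1]]'
python3 - <<'E'
from h import *
x,y=clampw(.065,-.033)
plan(x,y,.105,-93.2)
t=bot.capture("top"); crop(t,130,90,290,210,"t7.png")
s=bot.capture("side"); crop(s,120,170,280,275,"s7.png")
E
```

```text
time_s: 18.3
position: [0.5682, -0.0461, 0.1806]
tcp_rot: [[-0.999, -0.001, -0.054], [0.054, 0.0, -0.999], [0.001, -1.0, -0.0]]
force: [0.2, 0.0, -0.3]
opening: 0.39
t 18.3 pos [ 0.5682 -0.0461  0.1806] yaw -93.1 j [-16.  35.  96.  -0.  50.  77.] F [ 0.2  0.  -0.3] M [ 0.1   0.01 -0.02] open 0.39
tool cm [-0.31  7.56 -0.27] ay 0.002 tilt rotvec [ 0.0014 -0.0003]
t7.png f 5.0
s7.png f 5.0
```

View pics/s7.png

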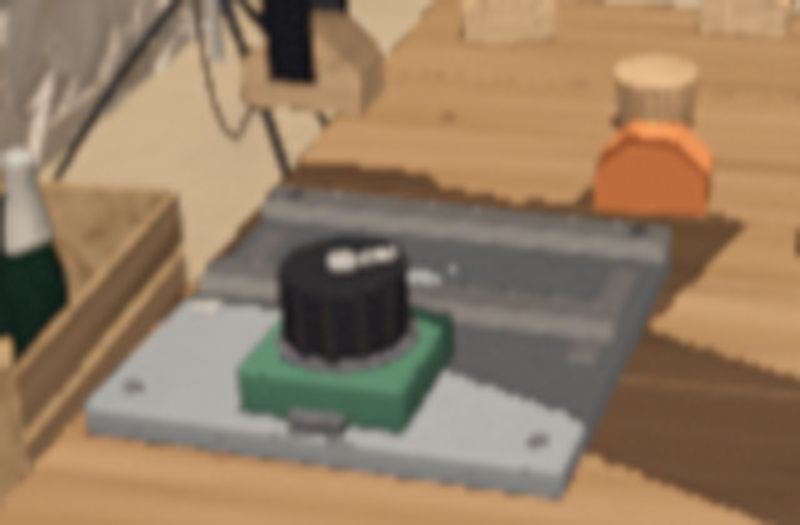

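View pics/t7.png

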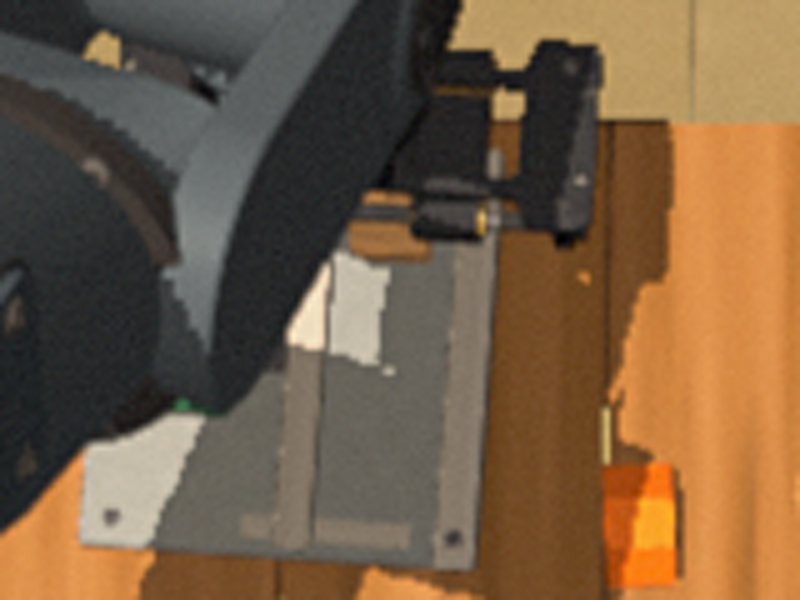

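Chock A is held level over the open bed, with the knob pointer now at the far side. Lower it.

```bash
python3 -m pendant '[[[-0.3,0.6,-0.25],[0,0,0],1],[[0,1,0],[0,0,0],1],[[0,1,0],[0,0,0],1],[[0,1,0],[0,0,0],1],[[0,1,0],[0,0,0],1],[[0,1,0],[0,0,0],1],[[0,1,0],[0,0,0],1],[[0,0,0],[0,0,0],1],[[0,0,0],[0,0,0],1],[[0,0,0],[0,0,0],1],[[0,0,0],[0,0,0],1]]'
python3 - <<'E'
from h import *
x,y=clampw(.065,-.033)
plan(x,y,.102,-93.2)
E
```

```text
time_s: 19.32
position: [0.5721, -0.0439, 0.1157]
tcp_rot: [[-0.998, 0.001, -0.056], [0.056, -0.0, -0.998], [-0.001, -1.0, 0.0]]
force: [-0.3, -0.9, -0.4]
opening: 0.389
t 19.3 pos [ 0.5721 -0.0439  0.1157] yaw -93.2 j [-16.  41.  97.   0.  42.  78.] F [-0.3 -0.9 -0.4] M [ 0.09  0.07 -0.02] open 0.389
tool cm [ 0.09  1.37 -0.03] ay -0.0 tilt rotvec [-0.0012  0.0003]
```

```bash
python3 -m pendant '[[[0.05,0.5,0],[0,0,0],1],[[0,0.5,0],[0,0,0],1],[[0,0.3,0],[0,0,0],1],[[0,0,0],[0,0,0],1],[[0,0,0],[0,0,0],1],[[0,0,0],[0,0,0],1]]'
python3 - <<'E'
from h import *
x,y=clampw(.065,-.038)
plan(x,y,.102,-93.2)
E
python3 -m pendant '[[[0,0,0.1],[0,0,0],1],[[0,0,0.1],[0,0,0],1],[[0,0,0.1],[0,0,0],1],[[0,0,0.1],[0,0,0],1],[[0,0,0.1],[0,0,0],1],[[0,0,0],[0,0,0],1],[[0,0,0],[0,0,0],1]]'
python3 - <<'E'
from h import *
x,y=clampw(.065,-.038)
plan(x,y,.102,-93.2)
E
```

```text
time_s: 19.82
position: [0.5712, -0.0438, 0.1022]
tcp_rot: [[-0.998, -0.0, -0.056], [0.056, -0.0, -0.998], [0.0, -1.0, 0.0]]
force: [0.5, -0.5, -0.6]
opening: 0.387
t 19.8 pos [ 0.5712 -0.0438  0.1022] yaw -93.2 j [-16.  42.  97.  -0.  40.  78.] F [ 0.5 -0.5 -0.6] M [0.03 0.04 0.03] open 0.387
tool cm [-0.01  0.02  0.48] ay -0.0 tilt rotvec [0.0001 0.    ]
time_s: 20.4
position: [0.571, -0.0484, 0.1022]
tcp_rot: [[-0.998, 0.0, -0.057], [0.057, 0.001, -0.998], [-0.0, -1.0, -0.001]]
force: [1.2, 3.2, 0.0]
opening: 0.391
t 20.4 pos [ 0.571  -0.0484  0.1022] yaw -93.3 j [-16.  42.  97.   0.  40.  77.] F [1.2 3.2 0. ] M [ 0.75 -0.11 -0.06] open 0.391
tool cm [-0.01  0.02  0.02] ay -0.001 tilt rotvec [-0.0001 -0.0008]
```

```bash
python3 -m pendant '[[[0,0.05,0.05],[0,0,0],1],[[0,0.05,0.05],[0,0,0],1],[[0,0,0],[0,0,0],1],[[0,0,0],[0,0,0],1]]'
python3 - <<'E'
from h import *
x,y=clampw(.065,-.038)
plan(x,y,.102,-93.2)
E
```

```text
time_s: 20.73
position: [0.5709, -0.0485, 0.1022]
tcp_rot: [[-0.998, 0.0, -0.057], [0.057, 0.002, -0.998], [-0.0, -1.0, -0.002]]
force: [0.7, 8.2, 7.0]
opening: 0.388
t 20.7 pos [ 0.5709 -0.0485  0.1022] yaw -93.3 j [-16.  42.  97.   0.  40.  77.] F [0.7 8.2 7. ] M [ 1.3 -0.  -0.1] open 0.388
tool cm [-0.01  0.02  0.01] ay -0.001 tilt rotvec [-0.0003 -0.0019]
```

Solid contact with both fence (8 N) and bed (7 N). Release and lift.

```bash
python3 -m pendant '[[[0,0,0],[0,0,0],0.4],[[0,0,0],[0,0,0],0.3],[[0,0,0],[0,0,0],0.3],[[0,0,0],[0,0,0],0.2],[[0,-0.5,0],[0,0,0],0.2],[[0,-1,0],[0,0,0],0.2],[[0,-2,0],[0,0,0],0],[[0,-3,0],[0,0,0],0],[[0,-4,0],[0,0,0],0],[[0,-3,0],[0,0,0],0],[[0,0,0],[0,0,0],0],[[0,0,0],[0,0,0],0]]'
python3 - <<'E'
from h import *
plan(.5633,-.396,.2,-73)
t=bot.capture("top"); crop(t,140,90,400,285,"t8.png")
s=bot.capture("side"); crop(s,120,150,320,275,"s8.png")
E
```

```text
time_s: 21.73
position: [0.572, -0.0502, 0.2392]
tcp_rot: [[-0.998, 0.006, -0.056], [0.056, -0.002, -0.998], [-0.006, -1.0, 0.002]]
force: [0.4, 0.2, -0.8]
opening: 0.999
t 21.7 pos [ 0.572  -0.0502  0.2392] yaw -93.2 j [-16.  30.  93.  -0.  57.  77.] F [ 0.4  0.2 -0.8] M [-0.02  0.07 -0.03] open 0.999
tool cm [-1.05  3.98 34.57] ay -0.353 tilt rotvec [-0.0059  0.0015]
t8.png f 3.076923076923077
s8.png f 4.0
```

View pics/s8.png

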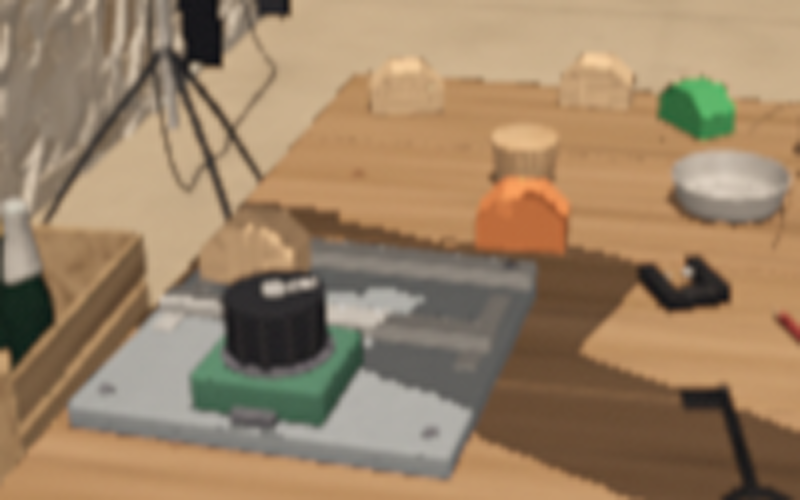

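View pics/t8.png

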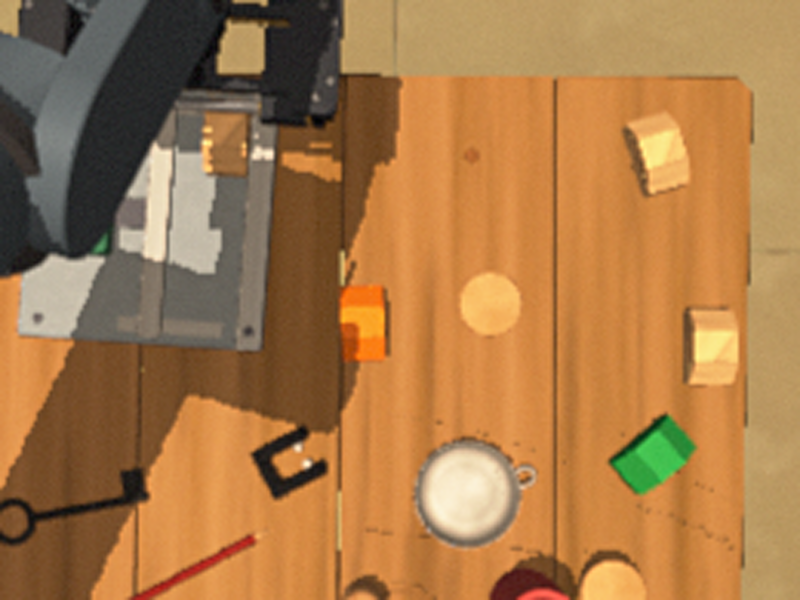

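A is on the bed against the fence. C has been knocked aside, to about (371,202) full-res. B is unchanged. Re-measure C and go on with B.

```bash
python3 - <<'E'
from h import *
t=bot.capture("top")
m,o=chocks(t,(330,110,384,230))
for x in o: print(x)
tiles(t,[(371,202),(355,139)],"x3.png")
plan(.5633,-.396,.2,-73)
E
```

```text
{'px': array([357.3, 112.1]), 'area': 279, 'crown': array([ 0.6281, -0.4004]), 'ncr': 153, 'mid': array([ 0.6278, -0.4001]), 'size': array([0.015, 0.13 ]), 'yaw': 90.4, 'pca': np.float64(89.8)}
{'px': array([354.8, 138.9]), 'area': 329, 'crown': array([ 0.5641, -0.3908]), 'ncr': 101, 'mid': array([ 0.5632, -0.396 ]), 'size': array([0.059, 0.036]), 'yaw': 16.7, 'pca': np.float64(16.2)}
{'px': array([371.8, 202.6]), 'area': 346, 'crown': array([ 0.4086, -0.4323]), 'ncr': 116, 'mid': array([ 0.4072, -0.4354]), 'size': array([0.036, 0.057]), 'yaw': 179.5, 'pca': np.float64(177.1)}
tile origin 354 185 f 11.764705882352942
tile origin 338 122 f 11.764705882352942
t 21.9 pos [ 0.5698 -0.0496  0.2353] yaw -93.2 j [-16.  30.  93.  -0.  57.  77.] F [-0.7  0.6 -0.5] M [ 0.08 -0.03 -0.02] open 1.0
tool cm [-1.31  3.51 34.62] ay -0.353 tilt rotvec [ 0.0027 -0.0005]
```

View pics/x3.png

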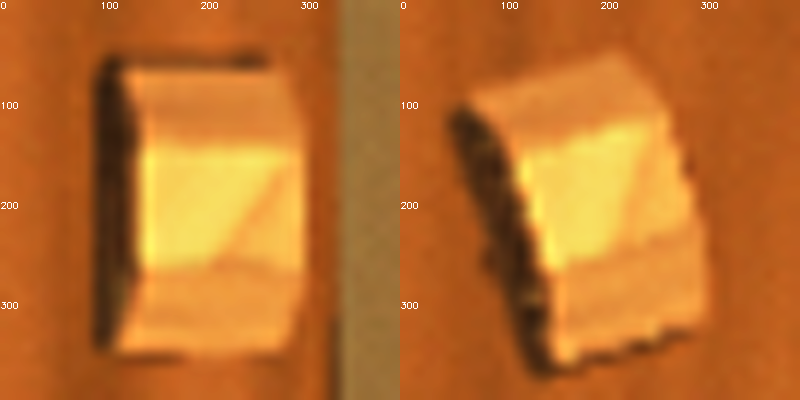

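```bash
python3 -m pendant '[[[-0.14,0.2,3.46],[0,0,0],0],[[-0.14,0.2,3.46],[0,0,0],0],[[-0.14,0.2,3.46],[0,0,0],0],[[-0.14,0.2,3.46],[0,0,0],0],[[-0.14,0.2,3.46],[0,0,0],0],[[-0.14,0.2,3.46],[0,0,0],0],[[-0.14,0.2,3.46],[0,0,0],0],[[-0.14,0.2,3.46],[0,0,0],0],[[-0.14,0.2,3.46],[0,0,0],0],[[-0.14,0.2,3.46],[0,0,0],0],[[0,1,0],[0,-0.118,0],0],[[0,1,0],[0,-0.118,0],0],[[0,1,0],[0,-0.118,0],0],[[0,1,0],[0,0,0],0],[[0,1,0],[0,0,0],0],[[0,1,0],[0,0,0],0],[[0,0,0],[0,0,0],0],[[0,0,0],[0,0,0],0],[[0,0,0],[0,0,0],0],[[0,0,0],[0,0,0],0]]'
python3 - <<'E'
from h import *
plan(.5633,-.396,.0865,-73)
s=bot.capture("side"); crop(s,180,100,330,212,"s9.png")
t=bot.capture("top"); print(ray(t,*tpx(354,185,(221,206)),.038))
E
```

```text
time_s: 23.55
position: [0.5659, -0.3963, 0.1571]
tcp_rot: [[-0.956, 0.001, 0.293], [-0.293, -0.001, -0.956], [-0.001, -1.0, 0.002]]
force: [0.7, 0.4, 0.2]
opening: 0.999
t 23.6 pos [ 0.5659 -0.3963  0.1571] yaw -72.9 j [-44.  44.  78.  -0.  58.  29.] F [0.7 0.4 0.2] M [-0.02 -0.01 -0.01] open 0.999
tool cm [ 0.25  7.06 -0.11] ay 0.001 tilt rotvec [-0.0008  0.0015]
s9.png f 5.333333333333333
[ 0.40792624 -0.43432993  0.038     ]
```

View pics/s9.png

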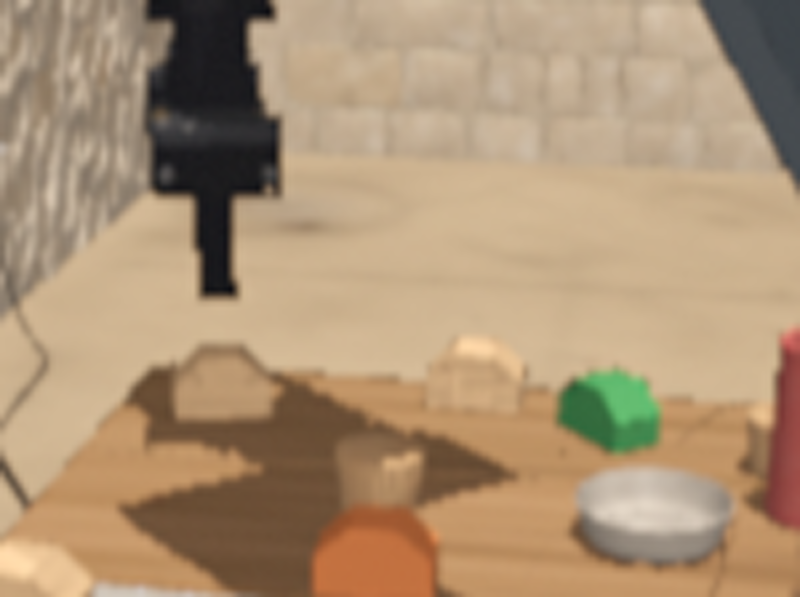

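Aligned above B (finger at x≈218 in the crop, chock centre ≈223). Descend.

```bash
python3 -m pendant '[[[0.2,1,-0.1],[0,0,0],0],[[0,1,0],[0,0,0],0],[[0,1,0],[0,0,0],0],[[0,1,0],[0,0,0],0],[[0,0,0],[0,0,0],0],[[0,0,0],[0,0,0],0],[[0,0,0],[0,0,0],0],[[0,0,0],[0,0,0],0]]'
python3 - <<'E'
from h import *
plan(.5633,-.396,.0865,-73)
E
```

```text
time_s: 24.32
position: [0.5636, -0.3959, 0.1166]
tcp_rot: [[-0.956, 0.001, 0.293], [-0.293, -0.001, -0.956], [-0.001, -1.0, 0.001]]
force: [-0.1, 0.8, -0.9]
opening: 0.994
t 24.3 pos [ 0.5636 -0.3959  0.1166] yaw -72.9 j [-44.  47.  79.   0.  54.  29.] F [-0.1  0.8 -0.9] M [-0.01 -0.02 -0.02] open 0.994
tool cm [ 0.03  3.01 -0.01] ay 0.001 tilt rotvec [-0.0006  0.0009]
```

```bash
python3 -m pendant '[[[0,1,0],[0,0,0],0],[[0,1,0],[0,0,0],0],[[0,1,0],[0,0,0],0],[[0,0,0],[0,0,0],0.3],[[0,0,0],[0,0,0],0.6],[[0,0,0],[0,0,0],1],[[0,0,0],[0,0,0],1],[[0,0,0],[0,0,0],1],[[0,0,0],[0,0,0],1],[[0,0,0],[0,0,0],1],[[0,0,0],[0,0,0],1],[[0,0,0],[0,0,0],1],[[0,0,0],[0,0,0],1],[[0,0,0],[0,0,0],1],[[0,0,0],[0,0,0],1]]'
python3 - <<'E'
from h import *
plan(.5633,-.396,.0865,-73)
E
```

```text
time_s: 25.57
position: [0.5632, -0.3956, 0.0864]
tcp_rot: [[-0.956, 0.0, 0.293], [-0.293, 0.0, -0.956], [-0.0, -1.0, 0.0]]
force: [0.2, 0.0, 1.7]
opening: 0.383
t 25.6 pos [ 0.5632 -0.3956  0.0864] yaw -72.9 j [-44.  49.  80.   0.  51.  29.] F [0.2 0.  1.7] M [ 0.06  0.07 -0.03] open 0.383
tool cm [ 0.   -0.01  0.04] ay 0.001 tilt rotvec [-0.  0.]
```

```bash
python3 -m pendant '[[[0,-0.5,0],[0,0,0],1],[[0,-1,0],[0,0,0],1],[[0,-2,0],[0,0,0],1],[[0,-2,0],[0,0,0],1],[[0,-2,0],[0,0,0],1],[[0,-2,0],[0,0,0],1],[[0,0,0],[0,0.118,0],1],[[0,0,0],[0,0.118,0],1],[[0,0,0],[0,0.118,0],1],[[0,0,0],[0,0,0],1],[[0,0,0],[0,0,0],1]]'
python3 - <<'E'
from h import *
x,y=clampw(0,-.033)
plan(x,y,.18,-93.2)
E
```

```text
time_s: 26.48
position: [0.5633, -0.3957, 0.182]
tcp_rot: [[-0.999, 0.001, -0.053], [0.053, -0.001, -0.999], [-0.001, -1.0, 0.001]]
force: [0.8, -0.2, -0.7]
opening: 0.388
t 26.5 pos [ 0.5633 -0.3957  0.182 ] yaw -93.0 j [-44.  42.  77.  -0.  60.  49.] F [ 0.8 -0.2 -0.7] M [0.05 0.02 0.02] open 0.388
tool cm [  7.57   0.17 -35.23] ay 0.003 tilt rotvec [-0.0006  0.0005]
```

```bash
python3 -m pendant '[[[0.76,0,-3.52],[0,0.003,0],1],[[0.76,0,-3.52],[0,0,0],1],[[0.76,0,-3.52],[0,0,0],1],[[0.76,0,-3.52],[0,0,0],1],[[0.76,0,-3.52],[0,0,0],1],[[0.76,0,-3.52],[0,0,0],1],[[0.76,0,-3.52],[0,0,0],1],[[0.76,0,-3.52],[0,0,0],1],[[0.76,0,-3.52],[0,0,0],1],[[0.76,0,-3.52],[0,0,0],1],[[0,0,0],[0,0,0],1],[[0,0,0],[0,0,0],1],[[0,0,0],[0,0,0],1],[[0,0,0],[0,0,0],1]]'
python3 - <<'E'
from h import *
x,y=clampw(0,-.033)
plan(x,y,.115,-93.2)
s=bot.capture("side"); crop(s,120,170,280,275,"s10.png")
E
```

```text
time_s: 27.65
position: [0.509, -0.0409, 0.1815]
tcp_rot: [[-0.998, 0.002, -0.059], [0.059, -0.001, -0.998], [-0.002, -1.0, 0.001]]
force: [-0.2, 0.7, -0.3]
opening: 0.388
t 27.6 pos [ 0.509  -0.0409  0.1815] yaw -93.4 j [-17.  31. 104.  -0.  44.  76.] F [-0.2  0.7 -0.3] M [ 0.06  0.02 -0.01] open 0.388
tool cm [ 0.27  6.65 -0.09] ay -0.003 tilt rotvec [-0.0016  0.0006]
s10.png f 5.0
```

View pics/s10.png

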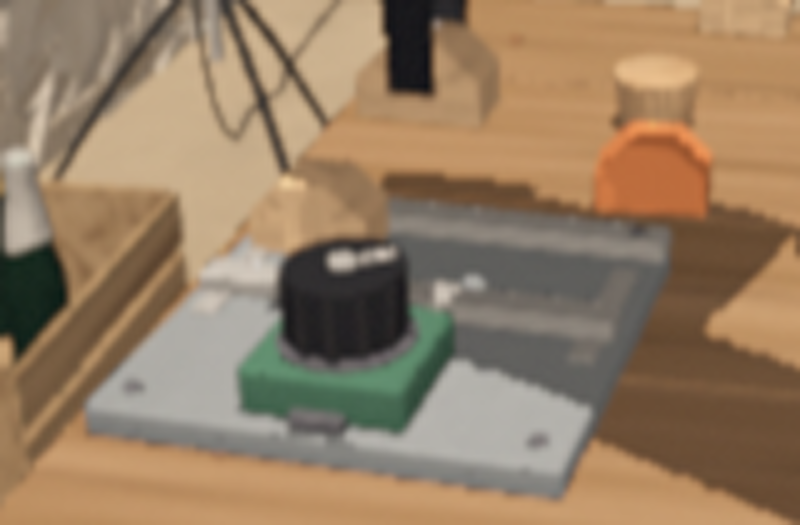

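B is held level above slot 0, and A sits by the fence at (320,205) in the crop. Lower B.

```bash
python3 -m pendant '[[[0.22,0.6,-0.05],[0,-0.003,0],1],[[0,1,0],[0,0,0],1],[[0,1,0],[0,0,0],1],[[0,1,0],[0,0,0],1],[[0,1,0],[0,0,0],1],[[0,1,0],[0,0,0],1],[[0,1,0],[0,0,0],1],[[0,0,0],[0,0,0],1],[[0,0,0],[0,0,0],1],[[0,0,0],[0,0,0],1],[[0,0,0],[0,0,0],1],[[0,0,0],[0,0,0],1]]'
python3 - <<'E'
from h import *
x,y=clampw(0,-.033)
plan(x,y,.102,-93.2)
E
```

```text
time_s: 28.7
position: [0.5063, -0.0392, 0.1158]
tcp_rot: [[-0.998, 0.001, -0.056], [0.056, -0.0, -0.998], [-0.001, -1.0, 0.0]]
force: [-0.9, 0.2, 0.2]
opening: 0.389
t 28.7 pos [ 0.5063 -0.0392  0.1158] yaw -93.2 j [-17.  38. 107.   0.  35.  76.] F [-0.9  0.2  0.2] M [0.02 0.03 0.  ] open 0.389
tool cm [-0.02  1.38  0.07] ay -0.0 tilt rotvec [-0.0013  0.0003]
```

```bash
python3 -m pendant '[[[0,0.5,0.05],[0,0,0],1],[[0,0.5,0],[0,0,0],1],[[0,0.35,0],[0,0,0],1],[[0,0,0],[0,0,0],1],[[0,0,0],[0,0,0],1],[[0,0,0.1],[0,0,0],1],[[0,0,0.1],[0,0,0],1],[[0,0,0.1],[0,0,0],1],[[0,0,0.1],[0,0,0],1],[[0,0,0.1],[0,0,0],1],[[0,0.05,0.05],[0,0,0],1],[[0,0,0],[0,0,0],1],[[0,0,0],[0,0,0],1]]'
python3 - <<'E'
from h import *
x,y=clampw(0,-.038)
plan(x,y,.102,-93.2)
E
```

```text
time_s: 29.78
position: [0.5056, -0.0443, 0.102]
tcp_rot: [[-0.998, 0.001, -0.057], [0.057, 0.001, -0.998], [-0.001, -1.0, -0.001]]
force: [0.1, 4.7, 9.1]
opening: 0.387
t 29.8 pos [ 0.5056 -0.0443  0.102 ] yaw -93.3 j [-18.  40. 107.   0.  33.  75.] F [0.1 4.7 9.1] M [ 0.87  0.07 -0.  ] open 0.387
tool cm [-0.05 -0.    0.06] ay -0.001 tilt rotvec [-0.0006 -0.0012]
```

```bash
python3 -m pendant '[[[0,0,0.05],[0,0,0],1],[[0,0,0.05],[0,0,0],1],[[0,0,0],[0,0,0],1],[[0,0,0],[0,0,0],1]]'
python3 - <<'E'
from h import *
x,y=clampw(0,-.038)
plan(x,y,.102,-93.2)
E
```

```text
time_s: 30.12
position: [0.5056, -0.045, 0.102]
tcp_rot: [[-0.998, 0.001, -0.057], [0.057, 0.002, -0.998], [-0.001, -1.0, -0.002]]
force: [0.4, 5.7, 9.8]
opening: 0.386
t 30.1 pos [ 0.5056 -0.045   0.102 ] yaw -93.3 j [-18.  40. 107.   0.  33.  75.] F [0.4 5.7 9.8] M [ 1.08 -0.01  0.02] open 0.386
tool cm [-0.05 -0.   -0.01] ay -0.001 tilt rotvec [-0.0006 -0.0016]
```

```bash
python3 -m pendant '[[[0,-0.04,0.05],[0,0,0],1],[[0,0,0.05],[0,0,0],1],[[0,0,0],[0,0,0],1],[[0,0,0],[0,0,0],1]]'
python3 - <<'E'
from h import *
x,y=clampw(0,-.038)
plan(x,y,.102,-93.2)
E
```

```text
time_s: 30.45
position: [0.5056, -0.0452, 0.102]
tcp_rot: [[-0.998, 0.001, -0.057], [0.057, 0.003, -0.998], [-0.0, -1.0, -0.003]]
force: [1.9, 9.1, 6.7]
opening: 0.392
t 30.4 pos [ 0.5056 -0.0452  0.102 ] yaw -93.3 j [-18.  40. 107.   0.  33.  75.] F [1.9 9.1 6.7] M [ 1.8  -0.26  0.21] open 0.392
tool cm [-0.06  0.   -0.03] ay -0.001 tilt rotvec [-0.0004 -0.0027]
```

Against the fence now: 9 N, and it stopped moving. Release and lift.

```bash
python3 -m pendant '[[[0,0,0],[0,0,0],0.4],[[0,0,0],[0,0,0],0.3],[[0,0,0],[0,0,0],0.3],[[0,0,0],[0,0,0],0.2],[[0,-0.5,0],[0,0,0],0.2],[[0,-1,0],[0,0,0],0.2],[[0,-2,0],[0,0,0],0],[[0,-3,0],[0,0,0],0],[[0,-3,0],[0,0,0],0],[[0,-3,0],[0,0,0],0],[[0,0,0],[0,0,0],0],[[0,0,0],[0,0,0],0]]'
python3 - <<'E'
from h import *
t=bot.capture("top"); crop(t,140,90,400,285,"t11.png")
m,o=chocks(t,(330,120,384,230))
for x in o: print(x)
plan(.4078,-.4348,.2,-89.6)
E
```

```text
time_s: 31.45
position: [0.5064, -0.0476, 0.2292]
tcp_rot: [[-0.998, 0.005, -0.056], [0.056, -0.002, -0.998], [-0.005, -1.0, 0.001]]
force: [-0.6, 0.1, -0.6]
opening: 0.997
t11.png f 3.076923076923077
{'px': array([371.9, 202.7]), 'area': 344, 'crown': array([ 0.4086, -0.4324]), 'ncr': 118, 'mid': array([ 0.4072, -0.4354]), 'size': array([0.036, 0.057]), 'yaw': 179.5, 'pca': np.float64(176.1)}
t 31.5 pos [ 0.5054 -0.0472  0.2277] yaw -93.2 j [-18.  27. 103.  -0.  51.  75.] F [-0.4 -0.8 -0.7] M [0.03 0.03 0.01] open 0.991
tool cm [ 7.57  2.78 39.24] ay -0.063 tilt rotvec [-0.0018  0.0005]
```

View pics/t11.png

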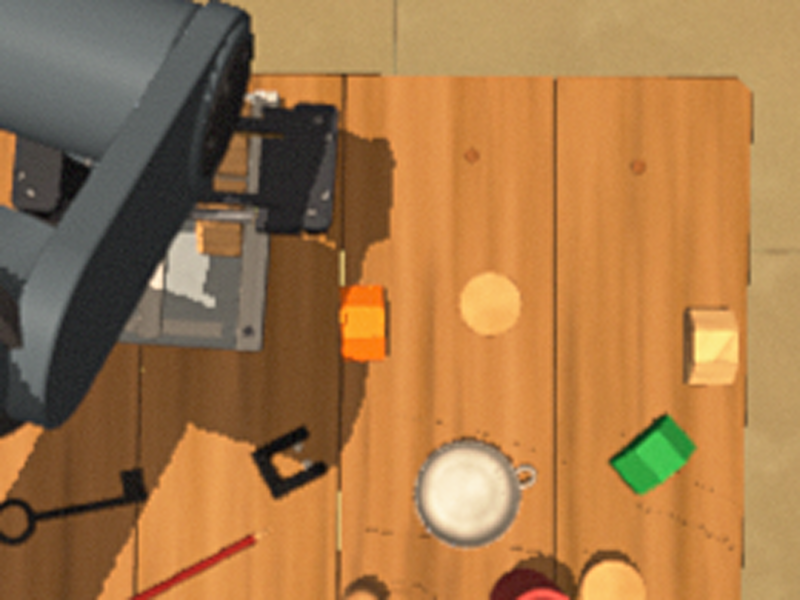

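```bash
python3 -m pendant '[[[0.69,0,3.57],[0,0,0],0],[[0.69,0,3.57],[0,0,0],0],[[0.69,0,3.57],[0,0,0],0],[[0.69,0,3.57],[0,0,0],0],[[0.69,0,3.57],[0,0,0],0],[[0.69,0,3.57],[0,0,0],0],[[0.69,0,3.57],[0,0,0],0],[[0.69,0,3.57],[0,0,0],0],[[0.69,0,3.57],[0,0,0],0],[[0.69,0,3.57],[0,0,0],0],[[0.69,1,3.57],[0,-0.055,0],0],[[0,1,0],[0,0,0],0],[[0,2,0],[0,0,0],0],[[0,2,0],[0,0,0],0],[[0,2,0],[0,0,0],0],[[0,0,0],[0,0,0],0],[[0,0,0],[0,0,0],0],[[0,0,0],[0,0,0],0],[[0,0,0],[0,0,0],0]]'
python3 - <<'E'
from h import *
plan(.4077,-.4348,.0865,-90)
s=bot.capture("side"); crop(s,180,100,330,212,"s12.png")
E
```

```text
time_s: 33.08
position: [0.4081, -0.4353, 0.1475]
tcp_rot: [[-1.0, 0.001, -0.001], [0.001, -0.001, -1.0], [-0.001, -1.0, 0.001]]
force: [-0.5, 0.5, 0.0]
opening: 0.999
t 33.1 pos [ 0.4081 -0.4353  0.1475] yaw -90.1 j [-58.  39.  93.   0.  48.  32.] F [-0.5  0.5  0. ] M [0.05 0.05 0.06] open 0.999
tool cm [ 0.04  6.1  -0.05] ay -0.001 tilt rotvec [-0.0009  0.0013]
s12.png f 5.333333333333333
```

View pics/s12.png

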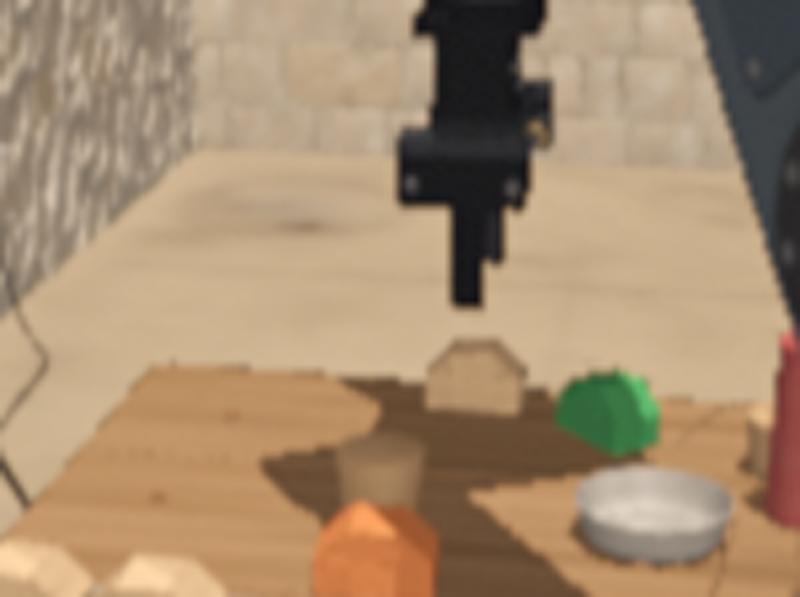

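```bash
python3 -m pendant '[[[0.03,1,-0.04],[0,0,0],0],[[0,1,0],[0,0,0],0],[[0,1,0],[0,0,0],0],[[0,1,0],[0,0,0],0],[[0,1,0],[0,0,0],0],[[0,1,0],[0,0,0],0],[[0,0,0],[0,0,0],0],[[0,0,0],[0,0,0],0],[[0,0,0],[0,0,0],0],[[0,0,0],[0,0,0],0.3],[[0,0,0],[0,0,0],0.6],[[0,0,0],[0,0,0],1],[[0,0,0],[0,0,0],1],[[0,0,0],[0,0,0],1],[[0,0,0],[0,0,0],1],[[0,0,0],[0,0,0],1],[[0,0,0],[0,0,0],1],[[0,0,0],[0,0,0],1],[[0,0,0],[0,0,0],1],[[0,0,0],[0,0,0],1]]'
python3 - <<'E'
from h import *
plan(.4077,-.4348,.0865,-90)
E
```

```text
time_s: 34.8
position: [0.4073, -0.4346, 0.0866]
tcp_rot: [[-1.0, 0.0, -0.001], [0.001, -0.0, -1.0], [-0.0, -1.0, 0.0]]
force: [0.6, -0.9, 0.8]
opening: 0.387
t 34.8 pos [ 0.4073 -0.4346  0.0866] yaw -90.1 j [-58.  45.  94.  -0.  41.  32.] F [ 0.6 -0.9  0.8] M [ 0.05  0.02 -0.02] open 0.387
tool cm [-0.04  0.01  0.02] ay -0.001 tilt rotvec [-0.      0.0001]
```

Gripped (33.7 mm). Lift and turn to the placing yaw.

```bash
python3 -m pendant '[[[0,-0.5,0],[0,0,0],1],[[0,-1,0],[0,0,0],1],[[0,-2,0],[0,0,0],1],[[0,-2,0],[0,0,0],1],[[0,-2,0],[0,0,0],1],[[0,-2,0],[0,0,0],1],[[0,0,0],[0,0.055,0],1],[[0,0,0],[0,0,0],1],[[0,0,0],[0,0,0],1]]'
python3 - <<'E'
from h import *
x,y=clampw(-.065,-.033)
plan(x,y,.18,-93.2)
E
```

```text
time_s: 35.55
position: [0.4072, -0.4344, 0.1824]
tcp_rot: [[-0.998, 0.0, -0.055], [0.055, -0.0, -0.998], [-0.0, -1.0, 0.0]]
force: [-1.1, 0.4, -0.7]
opening: 0.389
t 35.5 pos [ 0.4072 -0.4344  0.1824] yaw -93.1 j [-58.  36.  92.  -0.  52.  36.] F [-1.1  0.4 -0.7] M [0.02 0.08 0.02] open 0.389
tool cm [ -1.24   0.22 -39.94] ay 0.001 tilt rotvec [-0.0003  0.0004]
```

```bash
python3 -m pendant '[[[-0.11,0,-3.63],[0,0,0],1],[[-0.11,0,-3.63],[0,0,0],1],[[-0.11,0,-3.63],[0,0,0],1],[[-0.11,0,-3.63],[0,0,0],1],[[-0.11,0,-3.63],[0,0,0],1],[[-0.11,0,-3.63],[0,0,0],1],[[-0.11,0,-3.63],[0,0,0],1],[[-0.11,0,-3.63],[0,0,0],1],[[-0.11,0,-3.63],[0,0,0],1],[[-0.11,0,-3.63],[0,0,0],1],[[-0.11,0,-3.63],[0,0,0],1],[[0,0,0],[0,0,0],1],[[0,0,0],[0,0,0],1],[[0,0,0],[0,0,0],1],[[0,0,0],[0,0,0],1]]'
python3 - <<'E'
from h import *
x,y=clampw(-.065,-.033)
plan(x,y,.115,-93.2)
s=bot.capture("side"); crop(s,120,170,280,275,"s13.png")
E
```

```text
time_s: 36.8
position: [0.4421, -0.0376, 0.1815]
tcp_rot: [[-0.998, 0.0, -0.057], [0.057, -0.0, -0.998], [-0.0, -1.0, 0.0]]
force: [0.2, -0.0, -0.2]
opening: 0.388
t 36.8 pos [ 0.4421 -0.0376  0.1815] yaw -93.3 j [-19.  28. 114.  -0.  39.  74.] F [ 0.2 -0.  -0.2] M [ 0.07  0.03 -0.03] open 0.388
tool cm [ 0.06  6.65 -0.13] ay -0.001 tilt rotvec [-0.0001  0.0002]
s13.png f 5.0
```

View pics/s13.png

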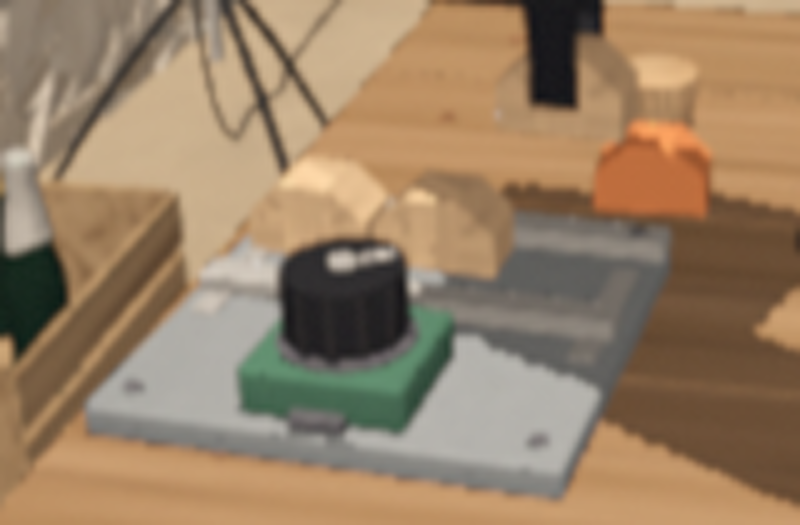

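A and B sit in line by the fence and C is above its slot. Lower C and slide it to the fence.

```bash
python3 -m pendant '[[[0.05,0.6,-0.1],[0,0,0],1],[[0,1,0],[0,0,0],1],[[0,1,0],[0,0,0],1],[[0,1,0],[0,0,0],1],[[0,1,0],[0,0,0],1],[[0,1,0],[0,0,0],1],[[0,1,0],[0,0,0],1],[[0,0.5,0],[0,0,0],1],[[0,0,0],[0,0,0],1],[[0,0,0],[0,0,0],1],[[0,0,0],[0,0,0],1],[[0,0,0],[0,0,0],1],[[0,0,0],[0,0,0],1]]'
python3 - <<'E'
from h import *
x,y=clampw(-.065,-.038)
plan(x,y,.102,-93.2)
E
```

```text
time_s: 37.93
position: [0.4416, -0.0357, 0.1111]
tcp_rot: [[-0.998, 0.001, -0.056], [0.056, -0.0, -0.998], [-0.001, -1.0, 0.0]]
force: [-0.4, -0.1, -0.9]
opening: 0.384
t 37.9 pos [ 0.4416 -0.0357  0.1111] yaw -93.2 j [-19.  36. 116.   0.  27.  74.] F [-0.4 -0.1 -0.9] M [ 0.08 -0.01  0.02] open 0.384
tool cm [0.01 0.91 0.56] ay -0.0 tilt rotvec [-0.0011  0.0003]
```

```bash
python3 -m pendant '[[[0,0.5,0],[0,0,0],1],[[0,0.37,0],[0,0,0],1],[[0,0,0],[0,0,0],1],[[0,0,0],[0,0,0],1],[[0,0,0.1],[0,0,0],1],[[0,0,0.1],[0,0,0],1],[[0,0,0.1],[0,0,0],1],[[0,0,0.1],[0,0,0],1],[[0,0,0.1],[0,0,0],1],[[0,0,0.1],[0,0,0],1],[[0,0,0.1],[0,0,0],1],[[0,0,0],[0,0,0],1],[[0,0,0],[0,0,0],1]]'
python3 - <<'E'
from h import *
x,y=clampw(-.065,-.038)
plan(x,y,.102,-93.2)
E
```

```text
time_s: 39.02
position: [0.4408, -0.0415, 0.1021]
tcp_rot: [[-0.998, -0.0, -0.056], [0.056, 0.001, -0.998], [0.0, -1.0, -0.001]]
force: [2.2, 7.8, 5.5]
opening: 0.393
t 39.0 pos [ 0.4408 -0.0415  0.1021] yaw -93.2 j [-20.  38. 116.   0.  26.  73.] F [2.2 7.8 5.5] M [ 1.33 -0.37  0.19] open 0.393
tool cm [-0.04  0.01 -0.03] ay -0.001 tilt rotvec [ 0.0002 -0.0013]
```

```bash
python3 -m pendant '[[[0,0,0],[0,0,0],0.4],[[0,0,0],[0,0,0],0.3],[[0,0,0],[0,0,0],0.3],[[0,0,0],[0,0,0],0.2],[[0,-0.5,0],[0,0,0],0.2],[[0,-1,0],[0,0,0],0.2],[[0,-2,0],[0,0,0],0],[[0,-3,0],[0,0,0],0],[[0,-3,0],[0,0,0],0],[[0,-3,0],[0,0,0],0],[[0,-3,0],[0,0,0],0],[[0,0,0],[0,0,0],0],[[0,0,0],[0,0,0],0]]'
python3 -m pendant '[[[0,0,0],[0,-0.12,0],0],[[0,0,0],[0,-0.12,0],0],[[0,0,0],[0,-0.12,0],0],[[0,0,0],[0,-0.12,0],0],[[0,0,0],[0,-0.12,0],0],[[0,0,0],[0,-0.12,0],0],[[0,0,0],[0,-0.12,0],0],[[0,0,0],[0,-0.12,0],0],[[0,0,0],[0,-0.12,0],0],[[0,0,0],[0,-0.12,0],0],[[0,0,0],[0,-0.12,0],0],[[0,0,0],[0,-0.12,0],0],[[0,0,0],[0,-0.12,0],0],[[0,0,0],[0,-0.12,0],0],[[0,0,0],[0,-0.12,0],0],[[0,0,0],[0,-0.12,0],0],[[0,0,0],[0,-0.12,0],0],[[0,0,0],[0,-0.12,0],0],[[0,0,0],[0,-0.12,0],0],[[0,0,0],[0,-0.12,0],0]]'
python3 -m pendant '[[[0,0,0],[0,-0.12,0],0],[[0,0,0],[0,-0.12,0],0],[[0,0,0],[0,-0.12,0],0],[[0,0,0],[0,-0.12,0],0],[[0,0,0],[0,-0.12,0],0],[[0,0,0],[0,-0.12,0],0],[[0,0,0],[0,-0.12,0],0],[[0,0,0],[0,-0.12,0],0],[[0,0,0],[0,0,0],0],[[0,0,0],[0,0,0],0]]'
python3 - <<'E'
from h import *
plan(.513,.0779,.2,100)
t=bot.capture("top"); crop(t,140,90,400,285,"t14.png")
s=bot.capture("side"); crop(s,120,170,280,275,"s14.png")
E
```

```text
time_s: 40.1
position: [0.4416, -0.0429, 0.2587]
tcp_rot: [[-0.998, 0.005, -0.056], [0.056, -0.002, -0.998], [-0.005, -1.0, 0.001]]
force: [0.0, -0.5, -0.4]
opening: 0.992
time_s: 41.77
position: [0.4399, -0.0423, 0.2554]
tcp_rot: [[0.702, -0.004, 0.712], [-0.712, 0.001, 0.702], [-0.004, -1.0, -0.002]]
force: [0.4, 0.0, 0.7]
opening: 1.0
time_s: 42.6
position: [0.4402, -0.0424, 0.2558]
tcp_rot: [[0.987, -0.003, -0.158], [0.158, 0.001, 0.987], [-0.003, -1.0, 0.001]]
force: [-0.9, 0.5, -0.3]
opening: 1.002
t 42.6 pos [ 0.4402 -0.0424  0.2558] yaw 99.1 j [ -20.   20.  110.    0.   51. -119.] F [-0.9  0.5 -0.3] M [ 0.16 -0.11 -0.03] open 1.002
tool cm [ 9.1   5.58 10.71] ay -0.016 tilt rotvec [-0.0026  0.0014]
t14.png f 3.076923076923077
s14.png f 5.0
```

View pics/t14.png

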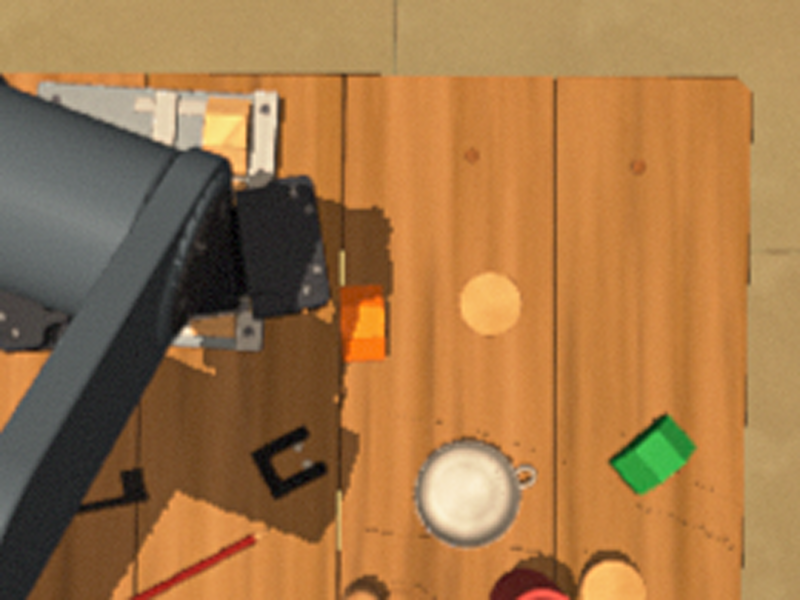

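View pics/s14.png

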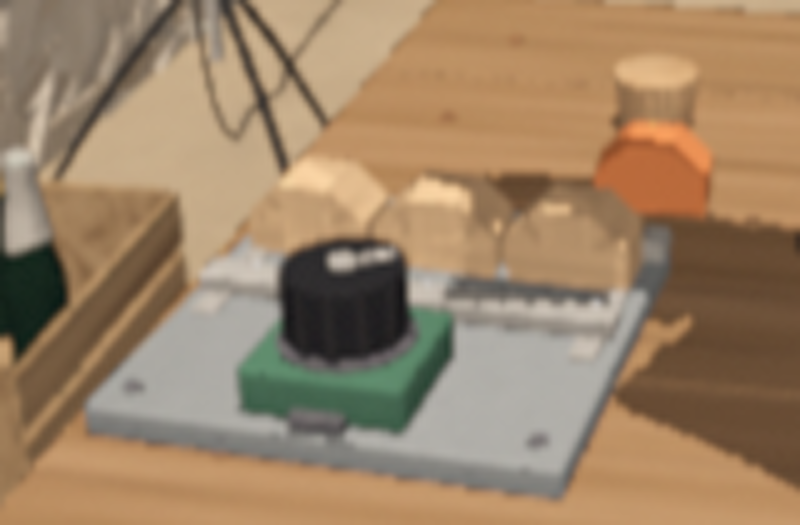

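All three are standing in a row against the fence in the side view (crowns at (330,170), (445,190), (565,200)). Move to the knob and take a clearer top view of the row there.

```bash
python3 -m pendant '[[[2.3,0.5,2.7],[0,-0.016,0],0],[[2.3,0.5,2.7],[0,0,0],0],[[2.3,0.5,2.7],[0,0,0],0],[[2.3,0.5,2.7],[0,0,0],0],[[0,1,0],[0,0,0],0],[[0,0,0],[0,0,0],0],[[0,0,0],[0,0,0],0],[[0,0,0],[0,0,0],0],[[0,0,0],[0,0,0],0]]'
python3 - <<'E'
from h import *
plan(.513,.0779,.1165,100)
t=bot.capture("top"); crop(t,160,100,260,205,"t15.png")
E
```

```text
time_s: 43.45
position: [0.5124, 0.0787, 0.2272]
tcp_rot: [[0.985, -0.0, -0.175], [0.175, -0.0, 0.985], [-0.0, -1.0, -0.0]]
force: [-0.3, 0.2, 1.0]
opening: 1.0
t 43.5 pos [0.5124 0.0787 0.2272] yaw 100.1 j [  -4.   27.  101.   -0.   52. -104.] F [-0.3  0.2  1. ] M [ 0.09 -0.11 -0.02] open 1.0
tool cm [ 0.05 11.07 -0.09] ay 0.002 tilt rotvec [-0.0003 -0.0001]
t15.png f 5.714285714285714
```

View pics/t15.png

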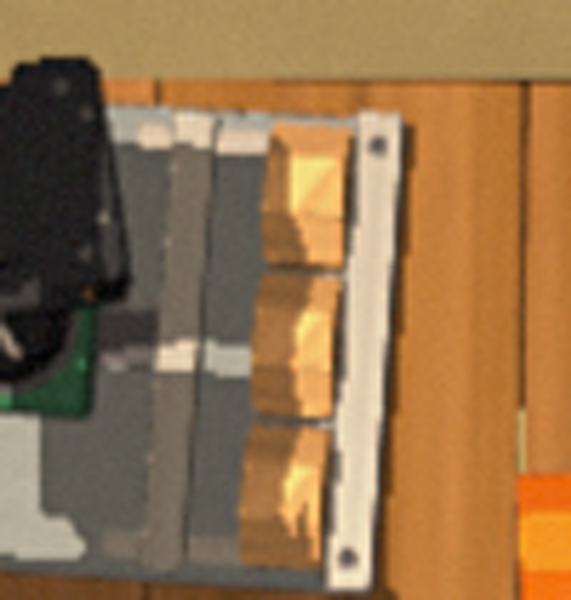

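Three chocks in line, long sides along the fence. The thin grey strip at x≈350 to 330 matches parallax. Their outer ends lie within the jaw bar's length. Now grip the knob.

```bash
python3 -m pendant '[[[0,2,-0.05],[0,0,0],0],[[0,2,0],[0,0,0],0],[[0,2,0],[0,0,0],0],[[0,2,0],[0,0,0],0],[[0,1,0],[0,0,0],0],[[0,1,0],[0,0,0],0],[[0,1,0],[0,0,0],0],[[0,0,0],[0,0,0],0],[[0,0,0],[0,0,0],0],[[0,0,0],[0,0,0],0],[[0,0,0],[0,0,0],0]]'
python3 - <<'E'
from h import *
plan(.513,.0779,.1165,100)
E
```

```text
time_s: 44.42
position: [0.5135, 0.0793, 0.1177]
tcp_rot: [[0.984, 0.002, -0.177], [0.177, -0.0, 0.984], [0.002, -1.0, -0.0]]
force: [0.9, 0.1, 0.7]
opening: 0.999
t 44.4 pos [0.5135 0.0793 0.1177] yaw 100.2 j [  -4.   38.  105.    0.   37. -104.] F [0.9 0.1 0.7] M [ 0.1  -0.06  0.03] open 0.999
tool cm [-0.07  0.12 -0.13] ay 0.004 tilt rotvec [ 0.0016 -0.0004]
```

```bash
python3 -m pendant '[[[-0.06,0.1,-0.12],[0,0,0],0],[[0,0,0],[0,0,0],0.3],[[0,0,0],[0,0,0],0.6],[[0,0,0],[0,0,0],1],[[0,0,0],[0,0,0],1],[[0,0,0],[0,0,0],1],[[0,0,0],[0,0,0],1],[[0,0,0],[0,0,0],1],[[0,0,0],[0,0,0],1],[[0,0,0],[0,0,0],1]]'
python3 - <<'E'
from h import *
plan(.513,.0779,.1165,100)
E
python3 -m pendant '[[[0,0,0],[0,0.08,0],1],[[0,0,0],[0,0.08,0],1],[[0,0,0],[0,0.08,0],1],[[0,0,0],[0,0.08,0],1],[[0,0,0],[0,0.08,0],1],[[0,0,0],[0,0.08,0],1],[[0,0,0],[0,0.08,0],1],[[0,0,0],[0,0.08,0],1],[[0,0,0],[0,0.08,0],1],[[0,0,0],[0,0.08,0],1],[[0,0,0],[0,0.08,0],1],[[0,0,0],[0,0.08,0],1],[[0,0,0],[0,0.08,0],1],[[0,0,0],[0,0.08,0],1],[[0,0,0],[0,0.08,0],1],[[0,0,0],[0,0.08,0],1],[[0,0,0],[0,0.08,0],1],[[0,0,0],[0,0.08,0],1],[[0,0,0],[0,0.08,0],1],[[0,0,0],[0,0.08,0],1]]'
python3 - <<'E'
from h import *
plan(.513,.0779,.1165,100)
E
```

```text
time_s: 45.25
position: [0.5126, 0.0779, 0.116]
tcp_rot: [[0.984, 0.0, -0.177], [0.177, -0.0, 0.984], [0.0, -1.0, -0.0]]
force: [0.8, -0.3, -0.6]
opening: 0.612
t 45.2 pos [0.5126 0.0779 0.116 ] yaw 100.2 j [  -4.   38.  105.   -0.   36. -104.] F [ 0.8 -0.3 -0.6] M [-0.02 -0.08 -0.06] open 0.612
tool cm [ 0.04 -0.05 -0.01] ay 0.004 tilt rotvec [ 0.     -0.0001]
time_s: 46.92
position: [0.5128, 0.0782, 0.1159]
tcp_rot: [[0.145, 0.001, 0.989], [-0.989, 0.0, 0.145], [-0.0, -1.0, 0.001]]
force: [0.9, -0.1, 0.4]
opening: 0.61
t 46.9 pos [0.5128 0.0782 0.1159] yaw 8.3 j [ -4.  38. 105.   0.  36. -12.] F [ 0.9 -0.1  0.4] M [ 0.16 -0.24  0.07] open 0.61
tool cm [ 0.03 -0.06  0.01] ay -1.6 tilt rotvec [-0.0001  0.0006]
```

```bash
python3 -m pendant '[[[0,0,0],[0,0.06,0],1],[[0,0,0],[0,0.06,0],1],[[0,0,0],[0,0.06,0],1],[[0,0,0],[0,0.06,0],1],[[0,0,0],[0,0.06,0],1],[[0,0,0],[0,0.06,0],1],[[0,0,0],[0,0.06,0],1],[[0,0,0],[0,0.06,0],1],[[0,0,0],[0,0.06,0],1],[[0,0,0],[0,0.06,0],1],[[0,0,0],[0,0.06,0],1],[[0,0,0],[0,0.06,0],1]]'
python3 - <<'E'
from h import *
plan(.513,.0779,.1165,100)
E
python3 -m pendant '[[[0,0,0],[0,0.03,0],1],[[0,0,0],[0,0.03,0],1],[[0,0,0],[0,0.03,0],1],[[0,0,0],[0,0.03,0],1],[[0,0,0],[0,0,0],1]]'
python3 - <<'E'
from h import *
plan(.513,.0779,.1165,100)
t=bot.capture("top"); crop(t,160,100,260,205,"t16.png")
E
```

```text
time_s: 47.92
position: [0.513, 0.0782, 0.116]
tcp_rot: [[-0.542, 0.001, 0.84], [-0.84, 0.0, -0.542], [-0.001, -1.0, 0.001]]
force: [0.4, 1.6, -0.5]
opening: 0.608
t 47.9 pos [0.513  0.0782 0.116 ] yaw -32.9 j [ -4.  38. 105.   0.  36.  29.] F [ 0.4  1.6 -0.5] M [ 0.1  -0.17  0.15] open 0.608
tool cm [ 0.02 -0.05  0.01] ay -2.319 tilt rotvec [-0.0007  0.0009]
time_s: 48.33
position: [0.513, 0.0782, 0.116]
tcp_rot: [[-0.638, 0.001, 0.77], [-0.77, 0.0, -0.638], [-0.001, -1.0, 0.001]]
force: [0.6, -0.1, -0.7]
opening: 0.611
t 48.3 pos [0.513  0.0782 0.116 ] yaw -39.6 j [ -4.  38. 105.   0.  36.  36.] F [ 0.6 -0.1 -0.7] M [ 0.06 -0.11 -0.14] open 0.611
tool cm [ 0.02 -0.05  0.02] ay -2.437 tilt rotvec [-0.0008  0.0007]
t16.png f 5.714285714285714
```

View pics/t16.png

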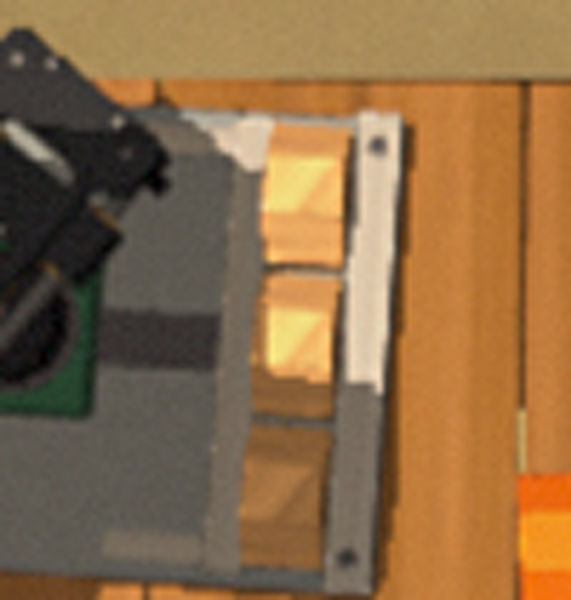

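The jaw edge is about touching the chocks. Now in small steps, watching the twist moment.

```bash
for i in 1; do python3 -m pendant '[[[0,0,0],[0,0.03,0],1],[[0,0,0],[0,0.03,0],1],[[0,0,0],[0,0,0],1]]'; done
python3 - <<'E'
from h import *
plan(.513,.0779,.1165,100)
E
python3 -m pendant '[[[0,0,0],[0,0.03,0],1],[[0,0,0],[0,0.03,0],1],[[0,0,0],[0,0,0],1]]'
python3 - <<'E'
from h import *
plan(.513,.0779,.1165,100)
E
python3 -m pendant '[[[0,0,0],[0,0.03,0],1],[[0,0,0],[0,0,0],1],[[0,0,0],[0,0,0],1]]'
python3 - <<'E'
from h import *
plan(.513,.0779,.1165,100)
E
```

```text
time_s: 48.63
position: [0.513, 0.0781, 0.116]
tcp_rot: [[-0.682, 0.001, 0.731], [-0.731, 0.0, -0.682], [-0.001, -1.0, 0.001]]
force: [1.2, 0.7, -0.9]
opening: 0.607
t 48.6 pos [0.513  0.0781 0.116 ] yaw -43.0 j [ -4.  38. 105.   0.  36.  39.] F [ 1.2  0.7 -0.9] M [ 0.1  -0.28 -0.12] open 0.607
tool cm [ 0.02 -0.05  0.01] ay -2.496 tilt rotvec [-0.0009  0.0007]
time_s: 48.88
position: [0.513, 0.0781, 0.116]
tcp_rot: [[-0.722, 0.001, 0.692], [-0.692, -0.001, -0.722], [-0.0, -1.0, 0.001]]
force: [1.3, 1.9, -2.0]
opening: 0.61
t 48.9 pos [0.513  0.0781 0.116 ] yaw -46.2 j [ -4.  38. 105.  -0.  36.  43.] F [ 1.3  1.9 -2. ] M [ 0.31 -0.34  0.88] open 0.61
tool cm [ 0.02 -0.05  0.02] ay -2.552 tilt rotvec [-0.0003  0.0013]
time_s: 49.13
position: [0.5126, 0.0777, 0.116]
tcp_rot: [[-0.742, 0.0, 0.67], [-0.67, -0.001, -0.742], [0.001, -1.0, 0.001]]
force: [0.6, -0.7, -0.7]
opening: 0.611
t 49.1 pos [0.5126 0.0777 0.116 ] yaw -47.9 j [ -4.  38. 105.  -0.  36.  44.] F [ 0.6 -0.7 -0.7] M [-0.24 -0.2   1.04] open 0.611
tool cm [-0.04 -0.05  0.01] ay -2.582 tilt rotvec [0.0007 0.0009]
```

The moment jumped to about 1 N m, so it is firmly clamped. Release, lift and inspect.

```bash
python3 -m pendant '[[[0,0,0],[0,0,0],0.5],[[0,0,0],[0,0,0],0],[[0,0,0],[0,0,0],0],[[0,0,0],[0,0,0],0],[[0,0,0],[0,0,0],0],[[0,-1,0],[0,0,0],0],[[0,-2,0],[0,0,0],0],[[0,-3,0],[0,0,0],0],[[0,-4,0],[0,0,0],0],[[0,-4,0],[0,0,0],0],[[0,-4,0],[0,0,0],0],[[0,0,0],[0,0,0],0],[[0,0,0],[0,0,0],0]]'
python3 -m pendant '[[[-2.6,0,3],[0,0,0],0],[[-2.6,0,3],[0,0,0],0],[[-2.6,0,3],[0,0,0],0],[[-2.6,0,3],[0,0,0],0],[[-2.6,0,3],[0,0,0],0],[[0,0,0],[0,0,0],0],[[0,0,0],[0,0,0],0]]'
python3 - <<'E'
from h import *
plan(.513,.0779,.1165,100)
t=bot.capture("top"); crop(t,130,90,400,285,"t17.png")
s=bot.capture("side"); crop(s,120,170,280,275,"s17.png")
E
```

```text
time_s: 50.22
position: [0.5136, 0.0781, 0.2993]
tcp_rot: [[-0.746, 0.007, 0.666], [-0.666, -0.0, -0.746], [-0.005, -1.0, 0.005]]
force: [-1.5, 1.0, 0.1]
opening: 1.004
time_s: 50.8
position: [0.7098, 0.0523, 0.2925]
tcp_rot: [[-0.746, -0.005, 0.666], [-0.666, 0.001, -0.746], [0.003, -1.0, -0.004]]
force: [-1.0, 0.1, -1.1]
opening: 1.003
t 50.8 pos [0.7098 0.0523 0.2925] yaw -48.2 j [-5. 37. 68.  0. 75. 43.] F [-1.   0.1 -1.1] M [0.06 0.01 0.02] open 1.003
tool cm [ 12.92  17.69 -14.95] ay -2.587 tilt rotvec [ 0.0032 -0.0037]
t17.png f 2.962962962962963
s17.png f 5.0
```

View pics/t17.png

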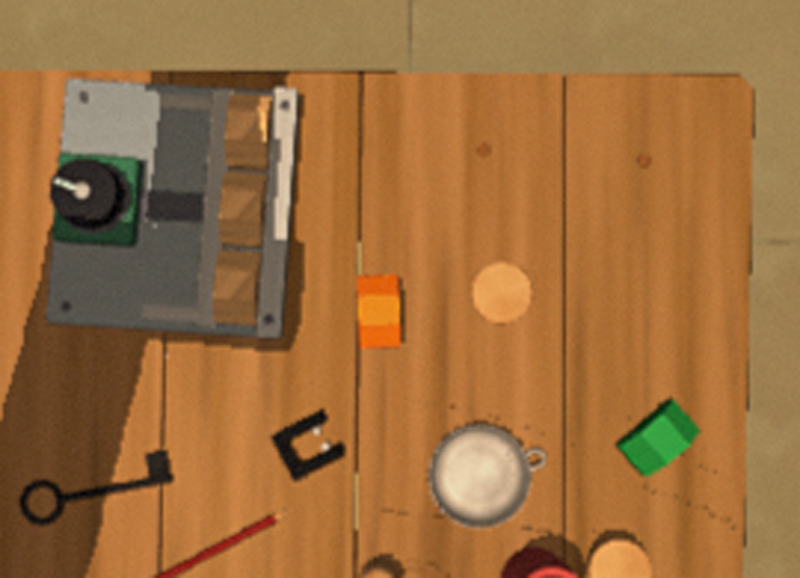

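View pics/s17.png

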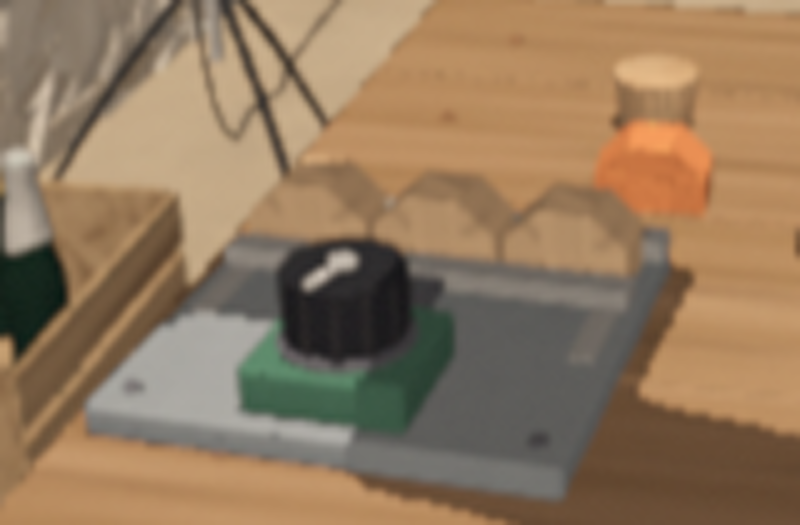

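The jaw lies against all three chocks. The pointer is at ~1.28 rad, matching the 34 mm chock width (1.27). The bung is still at (299,188), its starting pixel. Hand in.

```bash
python3 - <<'E'
from rig import bot
print(bot.hand_in()); print(bot.read_state()["time_s"])
E
```

```text
the job is handed in; nothing more can be done
None
the job is handed in; nothing more can be done
```

The job is done and handed in at about 51 s of the 210 s allowed. No verdict was reported.

- **Knob freed:** I broke it loose and turned it anticlockwise to its stop. The twist moment rose to about 0.6 N m there, and the jaw was wide open.
- **Chocks placed:** All three oak chocks went crown up on the bed. Each was pushed against the fence (8–9 N felt) and let go before I touched the knob again. One was knocked aside during the run, so I measured it again before picking it up.
- **Clamped:** I wound the knob clockwise until the moment reached about 1 N m, well above the 0.3 N m needed, then let go and moved the arm clear.

**Last checks:**
- The jaw bar lies along all three chocks in both views.
- The knob pointer reads about 1.28 rad; a 34 mm chock should give 1.27.
- The bung is at the same pixel as at the start.
- How flush the chocks sit was judged only from contact force and the pictures, good to about 0.5–1 mm.
- No check failed. The one disagreement was early: the camera put the knob about 1.5 mm from where the gripper found it, and I used the gripper's position to place the chocks.

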